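Gauge the groove and log its depth

ROBOT

A 6-joint arm with a two-finger parallel gripper is mounted at the origin on the work surface. World frame = base frame: x ahead of the robot, y to its left, z up, the work surface at z = 0. Lengths are in m, angles in rad, forces in N, time in s.
With the tool pointing down it reaches from about 0.3 to 0.875 m from the base axis. Payload 4.2 kg.
Tool frame: the origin (TCP) lies at the very end of the fingers, on their centre line; the grasp point (between the pads) lies 19 mm behind it (arm.hold_point_z is the distance from the TCP to the grasp point, in m); x points along the fingers, z is the direction in which the jaws open and shut, and the axes are right-handed (so a half turn about x gives the same grasp; the last joint's range is limited). The gripper opens to 85 mm and grips with 20 to 120 N. Pads are 22 mm wide; open, the fingers measure 114 mm over their backs; the gripper's body (76 mm by 85 mm) begins 54 mm behind the grasp point. The pads swing forward as they close: fully open they stand 13 mm farther back than shut.
Start: joints at [-1.136, 0.32, 1.565, -0, 1.257, -0.02], TCP at [0.253, -0.517, 0.192] pointing down, gripper open.
Joint ranges: [-3.11, 3.11], [-0.84, 2.01], [0.21, 2.61], [-1.34, 4.49], [0.05, 2.63], [-2.56, 2.56]. Speed limits (rad/s): [2.57, 2.57, 3.14, 3.14, 3.14, 3.14].

INTERFACE

Orientations are given as a unit quaternion [w, x, y, z].
In Python, from rig import arm, vision gives the robot as it stands. The module is installed in compiled form; this text tells all that it offers.
- The arm moves only by the tool arm_command, never from a script. Its argument "commands" is one flat list of numbers, 6 for each row, row after row: the shift along the tool's x, y, z in units of 30 mm (1.0 is 30 mm), then the turn, a rotation vector about the tool's x, y, z in units of 5 degrees (1.0 is 5 degrees). In form: [tx, ty, tz, ax, ay, az, tx, ty, tz, ax, ay, az, ...]. A call has 1 to 5 rows; each row shifts and turns the commanded pose from where the row before left it, along the tool's axes as they then stand; what a row does not reach is not made up. A row lasts 1/12 s, in which the tool goes at most 41.7 mm and 7.16 degrees, less where a joint would pass 70% of its speed; a pose out of reach is approached as far as the arm can. A call is refused whole if a number of a shift passes 1 or a number of a turn 1, either way. A call with a gripper value outside its range is refused whole. "fingers" is the finger opening in mm, from 0 to 85.4, set as the call begins (left out, the last holds). The fingers move at their own pace and stop on an object; "newtons" is the grip in N (left out, the last holds). Time passes only in rows, so rows that do not move let the fingers close. It gives the time, the measured TCP pose, the force and the opening at its end, in the units of the state.
- arm.sense(): the state, without advancing time (a new reading comes with each control period).
- vision.camera(name): name is "side" or "top" or "wrist"; returns a dict with "image" (400x640x3 uint8, blue, green, red), "camera_matrix" (3x3 intrinsics, pixels), "rvec" (rotation vector, rad) and "tvec" (3), from world to camera coordinates, as OpenCV has them. Camera axes: x right, y down, z forward; pixel columns grow to the right and rows downward; lengths in m; the calibration is good to about 2 mm. A picture is of the moment at which its call begins. There is no depth.
- arm.close_job(): hands the job in, once; it reports no verdict.
The state is a dict: "time_s": time; "joints": joint angles; "dq": joint speeds; "effort": joint torques, N m; "tool_pos": TCP position; "eef_rot": TCP orientation; "contact_force": force on the tool from outside, world axes, zero at the start; "moment": the same for the moment, N m; "grip_width": finger opening in m.
Only numpy, scipy, OpenCV 4.12 (cv2) and the standard library are available. Lean on these libraries where they do the work, as an engineer would, in place of code of your own. Each camera call takes 0.05 s, during which the arm holds its last target.

TASK

Take the depth gauge out of its tray and set it across the groove of the specimen on the stand, probe in the groove; press it down, without forcing it, until its base sits flat on both sides of the groove, and hold it there a good second. The probe keeps the reading: stand the gauge back in its tray recess, and slide the recorder's marker to the groove depth that it shows. Leave the notebooks, the beaker and the brass weight alone.

Things in the scene. Friction and masses are not known exactly. Their poses are not given: they have to be found in the camera images.
- gauge_grip (a point): Centre of the grip of the loose depth gauge (0.2 to 0.35 kg), 55 mm above its base's underside. It starts upright (z up) in the tray recess. Steel base 30 (its x) x 90 (its y) x 12 mm high; on it a grey upright body 24 (x) x 44 (y) mm, its top 84 mm above the underside; grip the body across its 24 mm. A steel probe 8 mm thick stands out up to 26 mm below the base's centre.
- gauge: The same gauge: origin at the centre of its base's underside, axes as for gauge_grip. It is seated when it stands upright across the groove and bears on the specimen with more than 7 N in all (probe and base); press with about 12 to 30 N. More than 50 N is forcing it.
- probe (a joint): How far the probe is pushed into the gauge, m: 0 = 26 mm out, 0.026 = flush with the base. Starts at 0 to 0.003. Sprung and braked: pushing it in takes about 3 N, rising to 5 N; it stays where it was pushed to, so it keeps the reading, and never comes out by itself. After seating on the groove's floor: depth = 26 mm minus this. Do not push it on anything else.
- gauge_pointer (a point): Lowest tick of the white scale on the gauge's +y side, 26 mm above the base's underside. A short steel pointer fixed to the probe stands level with it when the probe is not pushed in and rises with the probe; ticks are 5 mm apart.
- stand: Fixed measuring stand: square grey base 130 x 130 x 14 mm, origin at the centre of its underside, z up. Its column carries a stage with the clamped aluminium specimen, centred over the origin: 90 mm along x, 100 mm along y. Stage height is set anew each time and not told: the specimen's top is somewhere 94 to 119 mm above the origin (stage plate under it 100 x 110 mm).
- groove (a point): A point on the groove's middle plane, 100 mm above the stand's origin (not its true height), axes as the stand's. The one straight groove in the specimen's top is 20 mm wide, runs the full length along x, centred at y = 0; flat lands 40 mm wide on both sides. The gauge's base goes across it, its y along the stand's y (either way round). Groove depth, 8 to 20 mm, is not told.
- tray: Fixed wooden tray block 100 (x) x 140 (y) x 48 mm high, origin at the centre of its underside.
- recess (a point): Centre of the floor of the gauge's recess in the tray's top, 40 mm above the bench, axes as the tray's: 37 (x) x 97 (y) mm, 8 mm deep; the gauge's base stands on this floor, its y along the tray's y. An open well 28 x 28 mm, 34 mm deep, below the centre takes the probe without touching it.
- recorder: Fixed depth recorder: flat aluminium rail 50 (x) x 170 (y) x 12 mm high, origin at the centre of its underside. The marker slides on it along the recorder's y. Long ticks every 25 mm from y = -60 to +65 mm (each 5 mm of depth, the first is zero), short ones every 5 mm (each 1 mm of depth).
- marker (a joint): Position of the recorder's marker, m: 0 at y = -60 mm of the recorder, growing towards its +y, up to 0.120. Scale 5 to 1: for a groove D mm deep set it to 5 x D mm (12 mm deep: 0.060). Starts at 0 to 0.02; about 2 N moves it and it stays where it is left.
- marker_grip (a point): Centre of the marker's upright grey grip block, 34 mm above the bench, 6 mm to +x of the marker's line: 26 (recorder x) x 16 (recorder y) mm, from 13 to 49 mm above the bench.
- notebooks: Bystander: white stack of notebooks 110 x 160 x 30 mm, origin at the centre of its underside.
- beaker: Bystander: open glass beaker, 72 mm across, 95 mm high, origin at the centre of its underside.
- weight: Bystander: brass laboratory weight with a knob, 52 mm across, 64 mm high, origin at the centre of its underside.
Not all that is in view belongs to the job. Of the things like the recorder, leave any that is brown or orange; of the rest the smaller one is meant.

How it is judged:
On the way:
1. the gauge stands upright across the groove, pressed down with its base bearing flat on the lands, for a good half second (contact force between gauge and stand above 7 N and angle between gauge's own z axis and vertical below 0.035 rad and angle between the y axis of gauge and the y axis of stand, either way round below 0.2 rad and y of gauge in the frame of stand between -0.01 and 0.01 m and x of gauge in the frame of stand between -0.04 and 0.04 m and value of joint probe between 0.005 and 0.019 m), for 0.6 s.
At the end, for the whole second after the job is handed in: The gauge stands at rest in its tray recess (base within 6 mm of centre and 3 mm of the recess floor, upright within 0.05 rad), its probe still keeping the groove's reading (pushed in 5 to 19 mm), and the marker stands within about 8 mm of 5 times the depth that the probe shows (1.6 mm of depth) (x of gauge in the frame of tray between -0.006 and 0.006 m and y of gauge in the frame of tray between -0.006 and 0.006 m and z of gauge in the frame of tray between 0.037 and 0.043 m and angle between gauge's own z axis and vertical below 0.05 rad and linear speed of gauge below 0.02 m/s and velocity of joint marker below 0.01 m/s and ((value of joint probe between 0.005 and 0.0060001 m and value of joint marker between 0.0915 and 0.1135 m) or (value of joint probe between 0.006 and 0.0070001 m and value of joint marker between 0.0865 and 0.1085 m) or (value of joint probe between 0.007 and 0.0080001 m and value of joint marker between 0.0815 and 0.1035 m) or (value of joint probe between 0.008 and 0.0090001 m and value of joint marker between 0.0765 and 0.0985 m) or (value of joint probe between 0.009 and 0.0100001 m and value of joint marker between 0.0715 and 0.0935 m) or (value of joint probe between 0.01 and 0.0110001 m and value of joint marker between 0.0665 and 0.0885 m) or (value of joint probe between 0.011 and 0.0120001 m and value of joint marker between 0.0615 and 0.0835 m) or (value of joint probe between 0.012 and 0.0130001 m and value of joint marker between 0.0565 and 0.0785 m) or (value of joint probe between 0.013 and 0.0140001 m and value of joint marker between 0.0515 and 0.0735 m) or (value of joint probe between 0.014 and 0.0150001 m and value of joint marker between 0.0465 and 0.0685 m) or (value of joint probe between 0.015 and 0.0160001 m and value of joint marker between 0.0415 and 0.0635 m) or (value of joint probe between 0.016 and 0.0170001 m and value of joint marker between 0.0365 and 0.0585 m) or (value of joint probe between 0.017 and 0.0180001 m and value of joint marker between 0.0315 and 0.0535 m) or (value of joint probe between 0.018 and 0.0190001 m and value of joint marker between 0.0265 and 0.0485 m))); the robot touches nothing.
It fails at once if the gauge is forced against the specimen or the stand (over 50 N) (contact force between gauge and stand above 50 N).
It fails at once if the probe is pushed in further than any groove here would push it (20 mm) (value of joint probe above 0.02 m).
It fails at once if a bystander is moved by more than 25 mm (distance of any of notebooks, beaker, weight from where it was at the start of the episode above 0.025 m).
It also fails if it takes over 64 s, if anything falls off the work surface, if the arm or the gripper's body presses on something with over 40 N, if the wrist force passes 120 N, or if a joint passes its speed limit or range.

## Working session

There is one attempt and no reset: what is moved stays moved. The work goes in short steps, Python scripts to look and compute and a tool call to move; the robot and the scene stay as the last step left them, time stands still between calls to the robot, and variables do not carry over. Pictures are saved under pics/ and viewed, and the job is handed in when it is done.

Besides the shell and the picture viewer there is one more tool, called after "Call:" as name(argument=value, ...) on one line, values as JSON. arm_command: Moves the arm, as the interface text tells. Its arguments: {"type":"object","properties":{"commands":{"type":"array"},"fingers":{"type":"number"},"newtons":{"type":"number"}},"required":["commands"]}

```bash
mkdir -p pics; python3 - <<'E'
from rig import arm, vision
import cv2
print(arm.sense(), arm.hold_point_z)
for n in ["side","top","wrist"]:
    c=vision.camera(n); cv2.imwrite(f"pics/{n}0.png",c["image"])
    print(n,c["camera_matrix"].tolist(),c["rvec"],c["tvec"])
E
```

```text
{'time_s': 0.0, 'joints': array([-1.13599038e+00,  3.20316613e-01,  1.56570288e+00, -3.71160762e-05,
        1.25737145e+00, -1.99835565e-02]), 'dq': array([ 5.21023565e-04, -1.07134177e-03, -2.86989691e-05,  1.67695738e-04,
        1.32712683e-03,  1.65491591e-04]), 'effort': array([ 2.00885799e-03, -4.15521455e+01, -2.34167540e+01,  2.35920916e-04,
        8.13410268e-03, -1.76230252e-06]), 'tool_pos': array([ 0.2523485 , -0.51605601,  0.19115886]), 'eef_rot': array([ 0.59931114,  0.37474177,  0.60038981, -0.37406796]), 'contact_force': array([-0.15032984, -0.01052196,  0.44372646]), 'moment': array([ 0.05987828, -0.01719841, -0.0292008 ]), 'grip_width': 0.08532264832723531} 0.0187
side [[449.8504849771232, 0.0, 323.88588272856975], [0.0, 449.8504849771232, 191.18448667783167], [0.0, 0.0, 1.0]] [ 0.08691884 -2.88674882  1.1710849 ] [0.55462683 0.03889753 1.47257856]
top [[454.2056913372522, 0.0, 323.9905240078592], [0.0, 454.2056913372522, 192.05289672608353], [0.0, 0.0, 1.0]] [ 2.11402506 -2.17527708  0.15110783] [0.06930684 0.56859872 1.15139   ]
wrist [[360.40510368796095, 0.0, 319.80103452589765], [0.0, 360.40510368796095, 204.85709878780028], [0.0, 0.0, 1.0]] [-2.44458903  1.52403612  0.23006179] [-0.57434944 -0.03862544  0.37869436]
```

View pics/side0.png

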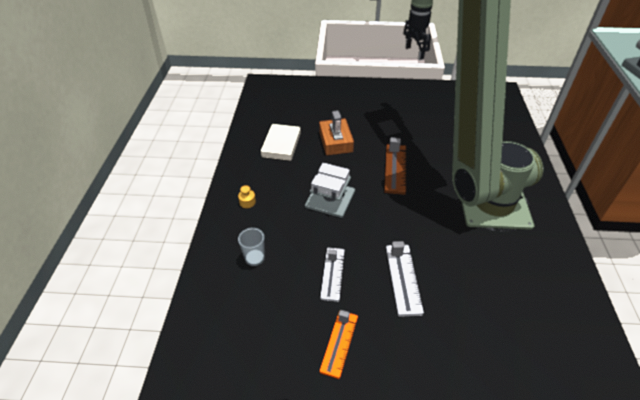

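View pics/top0.png

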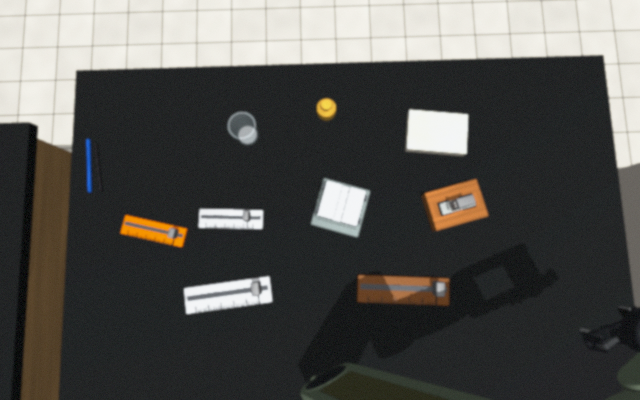

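View pics/wrist0.png

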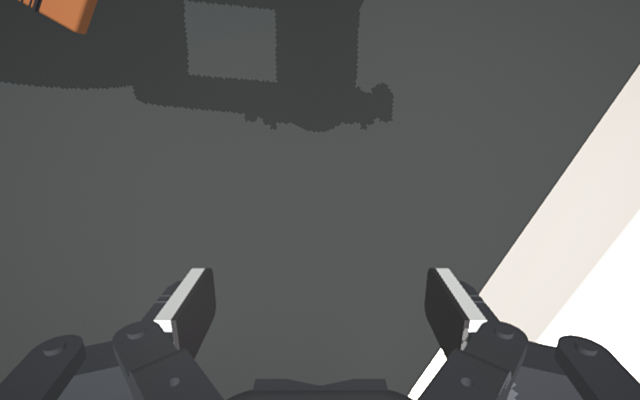

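In the pictures, four things could be taken for the recorder (top camera): small white (231,218), large white (228,295), orange (153,231) and brown (403,290). By the description I choose the small white one. There is only one tray with a gauge, at (456,204), and one stand, at (341,207). Next I'll take close crops.

```bash
cat > h.py <<'E'
import cv2, numpy as np
from rig import arm, vision
def crop(img,x0,y0,x1,y1,s,name):
    c=cv2.resize(img[y0:y1,x0:x1],None,fx=s,fy=s,interpolation=cv2.INTER_CUBIC)
    cv2.imwrite("pics/"+name,c)
def ray(c,uv):
    R,_=cv2.Rodrigues(c["rvec"]); t=np.ravel(c["tvec"])
    p=cv2.undistortPoints(np.array([[uv]],float),c["camera_matrix"],None)[0,0]
    return -R.T@t, R.T@np.array([p[0],p[1],1.])
def onplane(c,uv,z):
    o,d=ray(c,uv); return o+d*(z-o[2])/d[2]
def tri(cs,uvs):
    A=np.zeros((3,3));b=np.zeros(3);L=[]
    for c,uv in zip(cs,uvs):
        o,d=ray(c,uv);d/=np.linalg.norm(d);P=np.eye(3)-np.outer(d,d);A+=P;b+=P@o;L.append((o,P))
    x=np.linalg.solve(A,b); return x,[np.linalg.norm(P@(x-o)) for o,P in L]
def proj(c,X):
    return cv2.projectPoints(np.atleast_2d(np.array(X,float)),c["rvec"],c["tvec"],c["camera_matrix"],None)[0][:,0]
E
python3 - <<'E'
from h import *
t=cv2.imread("pics/top0.png");s=cv2.imread("pics/side0.png")
crop(t,410,165,500,240,8,"t_tray.png");crop(t,300,165,380,245,7,"t_stand.png");crop(t,190,195,275,240,9,"t_rec.png")
crop(s,310,100,365,160,9,"s_tray.png");crop(s,295,155,365,220,8,"s_stand.png");crop(s,310,240,355,305,8,"s_rec.png")
E
```

```text
(no output)
```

View pics/t_tray.png

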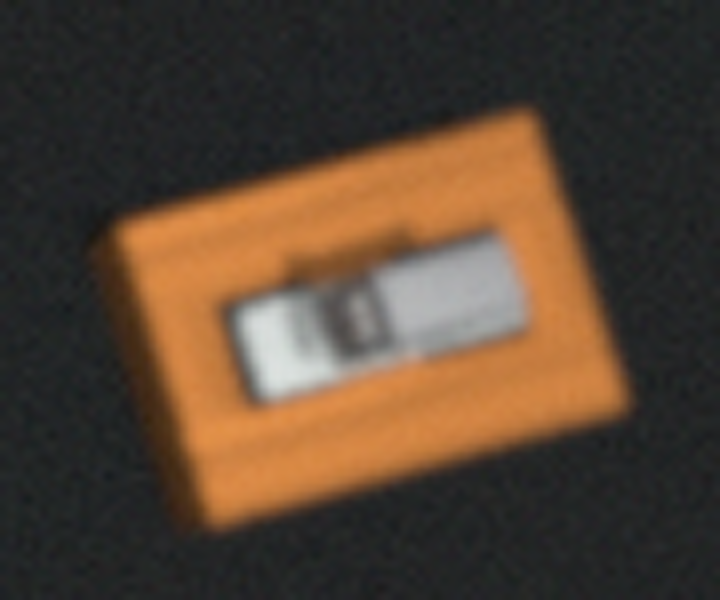

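View pics/t_stand.png

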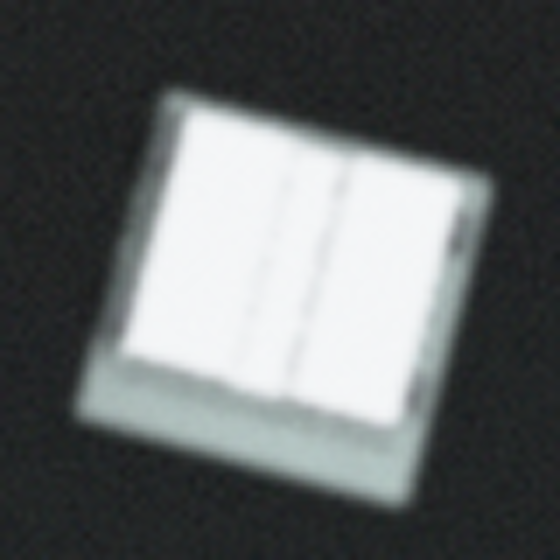

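View pics/t_rec.png

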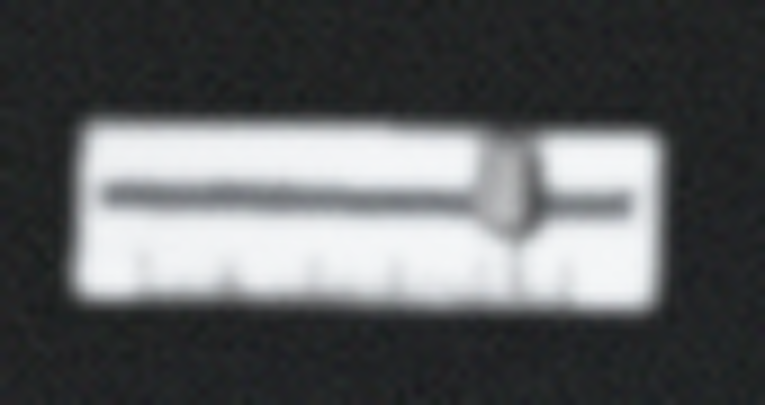

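View pics/s_tray.png

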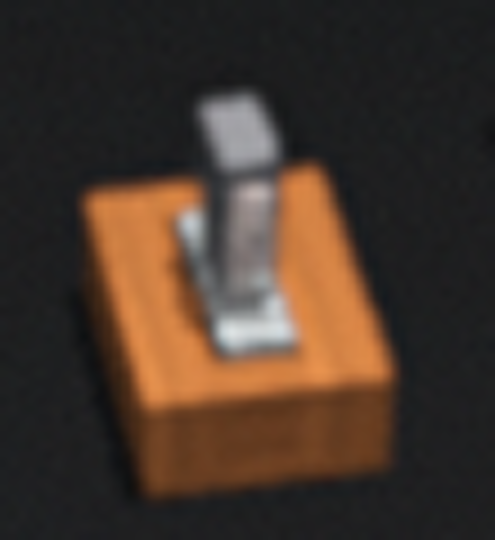

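View pics/s_stand.png

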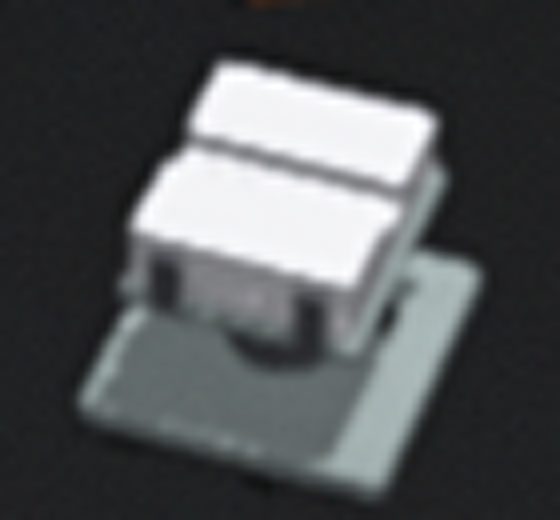

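View pics/s_rec.png

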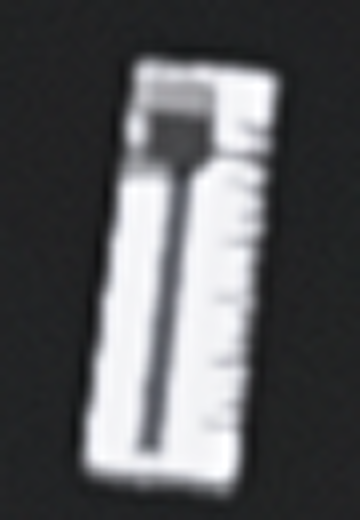

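```bash
python3 - <<'E'
from h import *
np.set_printoptions(precision=4,suppress=True)
t=vision.camera("top");s=vision.camera("side")
T={'tray':([(425,192.75),(476.9,178.5),(488.75,216),(436.25,231)],[(319.4,121.3),(345.6,118),(353.9,142.2),(326.1,145.3)],.048),
'spec':([(326.4,180),(366.4,190.7),(357.9,225.7),(317.4,215.3)],[(322.5,162.75),(350,169.75),(339.4,190.25),(311.5,183.1)],.106),
'rec':([(198.9,208.9),(263.6,209.8),(263,229.2),(198,228.1)],[(326.9,247.75),(345,249),(339.75,301.25),(321,298.5)],.012)}
for k,(a,b,z) in T.items():
    A=np.array([onplane(t,u,z) for u in a]);B=np.array([onplane(s,u,z) for u in b])
    print(k);print(A[:,:2],A.mean(0));print(B[:,:2],B.mean(0))
    # match each A to nearest B and triangulate
    Z=[]
    for i in range(4):
        j=np.argmin(np.linalg.norm(B-A[i],axis=1)); x,r=tri([t,s],[a[i],b[j]]); Z.append(x);print(i,j,x,r)
    print('mean',np.mean(Z,0))
E
```

```text
tray
[[ 0.5599 -0.2101]
 [ 0.5936 -0.348 ]
 [ 0.4945 -0.371 ]
 [ 0.4597 -0.2331]] [ 0.5269 -0.2906  0.048 ]
[[ 0.5935 -0.3419]
 [ 0.4951 -0.3683]
 [ 0.4614 -0.2261]
 [ 0.5601 -0.2031]] [ 0.5275 -0.2849  0.048 ]
0 3 [ 0.5607 -0.2117  0.0408] [np.float64(0.00016449822283903331), np.float64(0.00016449822283915434)]
1 0 [ 0.5944 -0.35    0.0419] [np.float64(0.00025589794577035775), np.float64(0.0002558979457705151)]
2 1 [ 0.4949 -0.3721  0.0452] [np.float64(0.00020598691422569148), np.float64(0.00020598691422578095)]
3 2 [ 0.4606 -0.2349  0.0407] [np.float64(0.0005621582965267842), np.float64(0.0005621582965267876)]
mean [ 0.5277 -0.2922  0.0421]
spec
[[ 0.5911  0.0461]
 [ 0.5613 -0.0524]
 [ 0.4751 -0.0279]
 [ 0.5036  0.0708]] [0.5328 0.0092 0.106 ]
[[ 0.5627 -0.0463]
 [ 0.4734 -0.0184]
 [ 0.5036  0.0745]
 [ 0.5907  0.0488]] [0.5326 0.0146 0.106 ]
0 3 [0.5913 0.0461 0.1034] [np.float64(0.00026646414761400544), np.float64(0.0002664641476138291)]
1 0 [ 0.5627 -0.053   0.0998] [np.float64(0.0005095694361845783), np.float64(0.0005095694361845662)]
2 1 [ 0.4745 -0.0284  0.0969] [np.float64(0.0012708462001711153), np.float64(0.0012708462001711353)]
3 2 [0.5038 0.0709 0.1023] [np.float64(0.00011661266017997544), np.float64(0.0001166126601799678)]
mean [0.5331 0.0089 0.1006]
rec
[[0.5387 0.3896]
 [0.5313 0.2161]
 [0.4794 0.2182]
 [0.4873 0.3914]] [0.5092 0.3038 0.012 ]
[[0.5331 0.2228]
 [0.4794 0.2242]
 [0.4885 0.399 ]
 [0.5393 0.3936]] [0.5101 0.3099 0.012 ]
0 3 [0.5394 0.3909 0.0073] [np.float64(0.00016116662465700838), np.float64(0.00016116662465673492)]
1 0 [0.5327 0.2171 0.0043] [np.float64(0.0006193381876842611), np.float64(0.0006193381876843639)]
2 1 [0.4796 0.2191 0.0053] [np.float64(0.0002772919054390111), np.float64(0.00027729190543904046)]
3 2 [0.4882 0.3938 0.0032] [np.float64(0.0002826635684948037), np.float64(0.0002826635684947405)]
mean [0.51   0.3052 0.005 ]
```

```bash
cat >> h.py <<'E'
from scipy.spatial.transform import Rotation as Rot
np.set_printoptions(precision=4,suppress=True)
def tool():
    s=arm.sense();q=s["eef_rot"];return s,np.array(s["tool_pos"]),Rot.from_quat([q[1],q[2],q[3],q[0]])
def goto(p,jaw_yaw):
    """total units to reach TCP p, tool x down, tool z along world yaw jaw_yaw (deg, mod 180)"""
    s,x,R=tool(); best=None
    for y in (jaw_yaw,jaw_yaw+180):
        z=np.array([np.cos(np.radians(y)),np.sin(np.radians(y)),0]);xx=np.array([0,0,-1.]);yy=np.cross(z,xx)
        T=Rot.from_matrix(np.c_[xx,yy,z]); rv=(R.inv()*T).as_rotvec(degrees=True)
        if best is None or np.linalg.norm(rv)<np.linalg.norm(best): best=rv
    d=R.inv().apply(np.array(p)-x)
    print("t",round(s["time_s"],2),"tcp",x,"shift units(30mm)",d/.03,"turn units(5deg)",best/5,"F",s["contact_force"],"w",round(s["grip_width"],4),"q6",s["joints"][5].round(2))
E
python3 - <<'E'
from h import *
s,x,R=tool(); print(R.as_matrix())
c=vision.camera("wrist"); Rc,_=cv2.Rodrigues(c["rvec"]);o=-Rc.T@c["tvec"]
print("cam in tool",R.inv().apply(o-x)); print(R.inv().as_matrix()@Rc.T)
goto([.527,-.27,.28],13.9)
goto([.527,-.29,.20],13.9)
E
```

```text
[[-0.0003  0.8983  0.4393]
 [ 0.0007  0.4393 -0.8983]
 [-1.      0.     -0.0008]]
cam in tool [-0.1814  0.0746 -0.0001]
[[-0.0004 -0.2933  0.956 ]
 [ 0.0008 -0.956  -0.2933]
 [ 1.      0.0007  0.0006]]
t 0.3 tcp [ 0.2525 -0.5164  0.1918] shift units(30mm) [-2.9396 11.8276 -3.361 ] turn units(5deg) [-15.5682  -0.0049  -0.0038] F [ 0.1751  0.3136 -0.6216] w 0.0854 q6 -0.02
t 0.3 tcp [ 0.2525 -0.5164  0.1918] shift units(30mm) [-0.2732 11.5348 -2.7608] turn units(5deg) [-15.5682  -0.0049  -0.0038] F [ 0.1751  0.3136 -0.6216] w 0.0854 q6 -0.02
```

Call:
arm_command(commands=[-0.1,0.96,-0.23,0,0,0,-0.1,0.96,-0.23,0,0,0,-0.1,0.96,-0.23,0,0,0,0,0.96,-0.23,0,0,0,0,0.96,-0.23,0,0,0])

```text
time_s: 0.72
tool_pos: [0.3677, -0.4214, 0.2013]
eef_rot: [0.6, 0.374, 0.6, -0.375]
contact_force: [0.2, 0.1, 0.7]
grip_width: 0.0854
```

Call:
arm_command(commands=[0,0.96,-0.23,-1,0,0,0,0.96,0,-1,0,0,0,0.96,0,-1,0,0,0,0.96,0,-1,0,0,0,0.96,0,-1,0,0])

```text
time_s: 1.13
tool_pos: [0.4805, -0.3312, 0.2009]
eef_rot: [0.667, 0.234, 0.667, -0.234]
contact_force: [1.4, 0.5, -0.1]
grip_width: 0.0853
```

```bash
python3 - <<'E'
from h import *
goto([.527,-.29,.20],13.9)
E
```

```text
t 1.13 tcp [ 0.4805 -0.3312  0.2009] shift units(30mm) [0.0287 2.0409 0.3493] turn units(5deg) [-10.5194   0.0026   0.0028] F [ 1.3826  0.4503 -0.1095] w 0.0853 q6 0.05
```

Call:
arm_command(commands=[0,0.5,0.2,-1,0,0,0,0.5,0.2,-1,0,0,0,0.4,0.2,-1,0,0,0,0.3,0.2,-1,0,0,0,0.2,0.2,-1,0,0])

```text
time_s: 1.55
tool_pos: [0.5353, -0.297, 0.2008]
eef_rot: [0.702, 0.084, 0.702, -0.084]
contact_force: [0.6, -0.2, -0.2]
grip_width: 0.0856
```

Call:
arm_command(commands=[0,0,0.2,-1,0,0,0,0,0,-1,0,0,0,0,0,-1,0,0,0,0,0,-1,0,0,0,0,0,-1,0,0])

```text
time_s: 1.97
tool_pos: [0.5404, -0.2993, 0.2008]
eef_rot: [0.704, -0.07, 0.704, 0.07]
contact_force: [0.6, 0.2, 0.7]
grip_width: 0.0854
```

Call:
arm_command(commands=[0,0,0,-0.5,0,0,0,0,0,0,0,0])

```text
time_s: 2.13
tool_pos: [0.5403, -0.2993, 0.2009]
eef_rot: [0.702, -0.084, 0.702, 0.084]
contact_force: [0.6, 0.0, -0.4]
grip_width: 0.0853
```

```bash
python3 - <<'E'
from h import *
goto([.527,-.29,.20],13.9)
c=vision.camera("wrist");cv2.imwrite("pics/w1.png",c["image"])
E
```

```text
t 2.13 tcp [ 0.5403 -0.2993  0.2009] shift units(30mm) [ 0.0297  0.4048 -0.3587] turn units(5deg) [-0.0607 -0.0021 -0.0017] F [ 0.5813  0.0293 -0.4194] w 0.0853 q6 -0.76
```

View pics/w1.png

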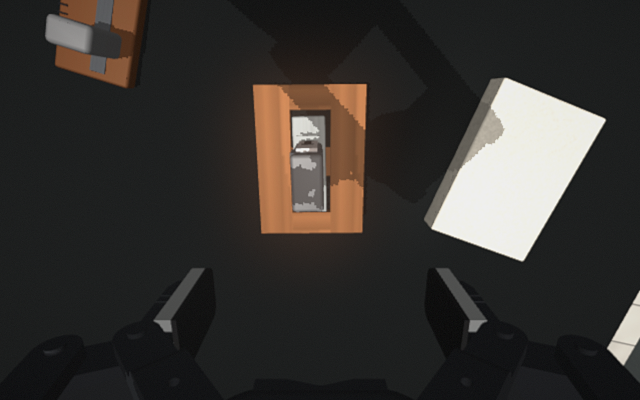

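```bash
python3 - <<'E'
from h import *
i=cv2.imread("pics/w1.png"); crop(i,245,75,375,240,4,"w1c.png")
E
```

```text
(no output)
```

View pics/w1c.png

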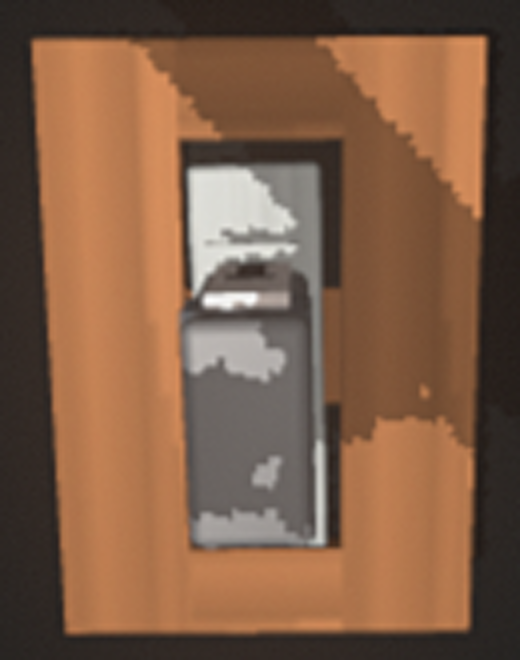

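```bash
python3 - <<'E'
from h import *
c=vision.camera("wrist")
for n,p,z in [("tray",[(252.5,84.5),(366.75,84.5),(362.5,233),(261.25,233)],.048),("body",[(291.25,154),(321.5,154),(323.5,211.25),(292.5,211.25)],.124)]:
    P=np.array([onplane(c,u,z) for u in p]); e=(P[0]+P[1]-P[2]-P[3])/2; w=(P[1]+P[2]-P[0]-P[3])/2
    print(n,P.mean(0),"len",np.linalg.norm(e),np.linalg.norm(w),"yaw",np.degrees(np.arctan2(-e[0],e[1])),np.degrees(np.arctan2(w[1],w[0])))
t=vision.camera("top");s=vision.camera("side")
# body top tri from top/side crops: top corners
bt=[(410+385/8,165+277/8),(410+498/8,165+237/8),(410+527/8,165+327/8),(410+405/8,165+355/8)]
bs=[(310+200/9,100+100/9),(310+255/9,100+95/9),(310+278/9,100+165/9),(310+215/9,100+175/9)]
print(tri([t,s],[np.mean(bt,0),np.mean(bs,0)]),onplane(t,np.mean(bt,0),.124),onplane(s,np.mean(bs,0),.124))
E
```

```text
tray [ 0.5289 -0.2887  0.048 ] len 0.14006216405055674 0.10060034717171432 yaw 13.989890604805122 13.554803098395178
body [ 0.5284 -0.2897  0.124 ] len 0.0432717132427914 0.02255227221083525 yaw 14.545386444376401 13.556598169300347
(array([ 0.5264, -0.2966,  0.1132]), [np.float64(0.002241067171516832), np.float64(0.0022410671715169003)]) [ 0.5229 -0.293   0.124 ] [ 0.5282 -0.2824  0.124 ]
```

```bash
python3 - <<'E'
from h import *
goto([.5285,-.289,.076],13.8)
E
```

```text
t 2.33 tcp [ 0.5404 -0.2993  0.201 ] shift units(30mm) [ 4.1657  0.4273 -0.3039] turn units(5deg) [-0.0584 -0.0003  0.0002] F [-0.6325  0.1995  0.1841] w 0.0853 q6 -0.76
```

Call:
arm_command(commands=[0,0.43,-0.3,0,0,0,0.4,0,0,0,0,0,0.8,0,0,0,0,0,0.8,0,0,0,0,0,0.3,0,0,0,0,0])

```text
time_s: 2.75
tool_pos: [0.5268, -0.2879, 0.129]
eef_rot: [0.701, -0.082, 0.704, 0.084]
contact_force: [-1.1, 0.6, 0.4]
grip_width: 0.0858
```

```bash
python3 - <<'E'
from h import *
goto([.5285,-.289,.076],13.8)
c=vision.camera("wrist");cv2.imwrite("pics/w2.png",c["image"])
E
```

```text
t 2.75 tcp [ 0.5268 -0.2879  0.129 ] shift units(30mm) [ 1.7651 -0.0565  0.0532] turn units(5deg) [-0.0551 -0.0444 -0.0414] F [-1.0753  0.5893  0.3891] w 0.0858 q6 -0.76
```

View pics/w2.png

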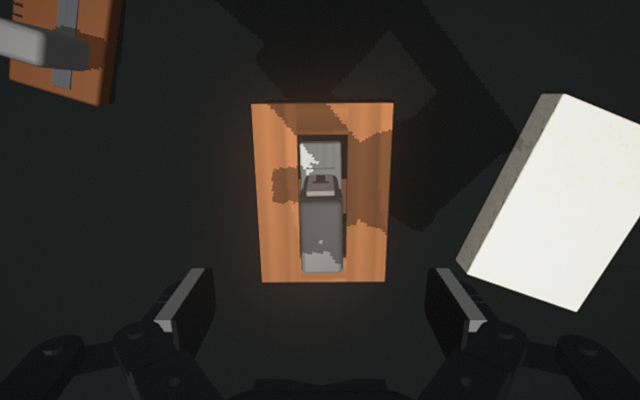

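```bash
python3 - <<'E'
from h import *
c=vision.camera("wrist")
i=c["image"]; crop(i,245,95,400,290,3,"w2c.png")
goto([.5285,-.289,.076],13.8)
E
```

```text
t 2.85 tcp [ 0.5275 -0.2883  0.1302] shift units(30mm) [ 1.8068 -0.0368  0.0336] turn units(5deg) [-0.0528 -0.0359 -0.0334] F [-0.0017  0.0009 -0.1671] w 0.0856 q6 -0.76
```

View pics/w2c.png

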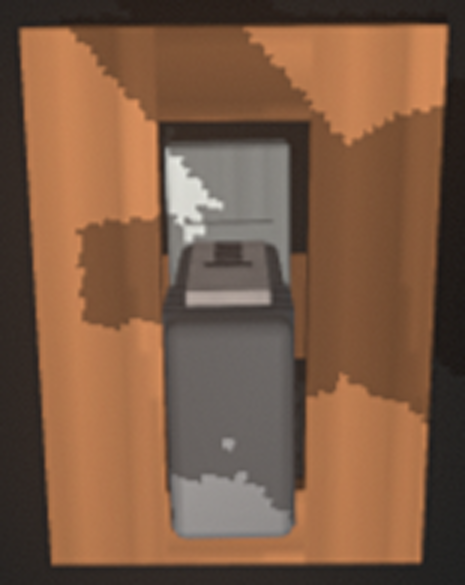

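```bash
python3 - <<'E'
from h import *
c=vision.camera("wrist")
f=lambda L:[(245+a/3,95+b/3) for a,b in L]
for n,p,z in [("tray",f([(20,28),(447,24),(422,563),(50,563)]),.048),("body",f([(168,318),(295,318),(294,536),(172,536)]),.124),("basefar",f([(165,140),(290,140)]),.052),("recfar",f([(158,123),(309,123)]),.048)]:
    P=np.array([onplane(c,u,z) for u in p]); 
    if len(P)==2: print(n,P,P.mean(0)); continue
    e=(P[0]+P[1]-P[2]-P[3])/2; w=(P[1]+P[2]-P[0]-P[3])/2
    print(n,P.mean(0),"len",np.linalg.norm(e),np.linalg.norm(w),"yaw",np.degrees(np.arctan2(-e[0],e[1])),np.degrees(np.arctan2(w[1],w[0])))
goto([.5285,-.289,.076],13.8)
E
```

```text
tray [ 0.5301 -0.2896  0.048 ] len 0.1411174676903888 0.10091853624477336 yaw 14.013468861440769 13.90135220963226
body [ 0.5294 -0.2904  0.124 ] len 0.04376385542280604 0.02324514296435605 yaw 14.073765023538828 13.668456300050444
basefar [[ 0.5033 -0.2503  0.052 ]
 [ 0.5323 -0.2433  0.052 ]] [ 0.5178 -0.2468  0.052 ]
recfar [[ 0.5007 -0.2473  0.048 ]
 [ 0.5361 -0.2387  0.048 ]] [ 0.5184 -0.243   0.048 ]
t 2.9 tcp [ 0.5286 -0.2889  0.1319] shift units(30mm) [ 1.864  -0.0033 -0.0028] turn units(5deg) [-0.0514 -0.0071 -0.0058] F [-0.1985  0.1866 -0.1531] w 0.0856 q6 -0.76
```

Call:
arm_command(commands=[0.4,-0.02,0,0,0,0,0.5,0,0,0,0,0,0.5,0,0,0,0,0,0.3,0,0,0,0,0,0.15,0,0,0,0,0])

```text
time_s: 3.32
tool_pos: [0.529, -0.2897, 0.0766]
eef_rot: [0.702, -0.084, 0.702, 0.083]
contact_force: [-0.1, 1.0, 0.6]
grip_width: 0.0857
```

Call:
arm_command(commands=[0,0,0,0,0,0,0,0,0,0,0,0])

```text
time_s: 3.48
tool_pos: [0.5294, -0.2899, 0.0775]
eef_rot: [0.703, -0.084, 0.702, 0.083]
contact_force: [0.3, 0.8, 0.4]
grip_width: 0.0853
```

```bash
python3 - <<'E'
from h import *
goto([.529,-.290,.076],13.9)
c=vision.camera("wrist");cv2.imwrite("pics/w3.png",c["image"])
c=vision.camera("side");crop(c["image"],290,80,400,180,6,"s3.png")
E
```

```text
t 3.48 tcp [ 0.5294 -0.2899  0.0775] shift units(30mm) [ 0.0485  0.0003 -0.0142] turn units(5deg) [-0.0693  0.0134  0.0139] F [0.2658 0.7528 0.4075] w 0.0853 q6 -0.76
```

View pics/w3.png

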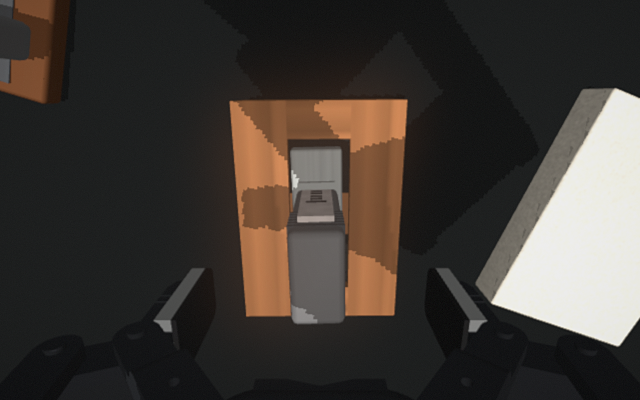

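View pics/s3.png

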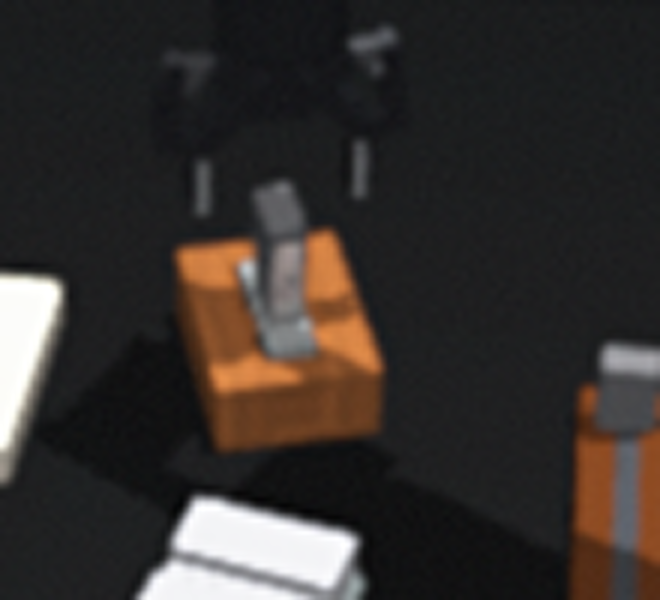

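```bash
python3 - <<'E'
from h import *
s,x,R=tool()
w=vision.camera("wrist");sd=vision.camera("side")
P=[x+R.apply([dx,0,dz]) for dx in(-.013,0) for dz in(-.043,.043)]+[[.529,-.29,.095],[.529,-.29,.124],[.529,-.29,.04]]
print(proj(w,P)); print((proj(sd,P)-[290,80])*6)
E
```

```text
[[235.1982 248.2457]
 [404.6457 248.4099]
 [240.5884 238.4494]
 [399.2554 238.603 ]
 [318.9643 251.8304]
 [318.8981 280.8472]
 [319.0462 215.8932]]
[[345.024  239.1972]
 [205.4811 254.3854]
 [344.2311 256.4463]
 [205.4792 271.6576]
 [276.3907 240.9307]
 [277.2227 201.5181]
 [274.8697 312.9801]]
```

```bash
python3 - <<'E'
from h import *
s,x,R=tool()
w=vision.camera("wrist")
for y in (.011,0,-.011):
  for uv in [(213,268),(190,268),(178,320),(155,320),(428,268),(215,310)]:
    o,d=ray(w,uv); o=R.inv().apply(o-x);d=R.inv().apply(d); k=(y-o[1])/d[1]; print(y,uv,(o+k*d)*1000)
crop(w["image"],140,240,350,360,3,"w3c.png")
E
```

```text
0.011 (213, 268) [-56.3092  11.     -41.0469]
0.011 (190, 268) [-56.3281  11.     -49.8649]
0.011 (178, 320) [-89.6309  11.     -41.9292]
0.011 (155, 320) [-89.6422  11.     -48.7159]
0.011 (428, 268) [-56.1322  11.      41.4895]
0.011 (215, 310) [-84.4542  11.     -32.4448]
0 (213, 268) [-34.7304   0.     -48.1145]
0 (190, 268) [-34.7526   0.     -58.4539]
0 (178, 320) [-73.8011   0.     -49.1491]
0 (155, 320) [-73.8144   0.     -57.1066]
0 (428, 268) [-34.5229   0.      48.6621]
0 (215, 310) [-67.7313   0.     -38.0283]
-0.011 (213, 268) [-13.1516 -11.     -55.1821]
-0.011 (190, 268) [-13.177  -11.     -67.0429]
-0.011 (178, 320) [-57.9714 -11.     -56.3689]
-0.011 (155, 320) [-57.9866 -11.     -65.4973]
-0.011 (428, 268) [-12.9136 -11.      55.8347]
-0.011 (215, 310) [-51.0084 -11.     -43.6117]
```

View pics/w3c.png

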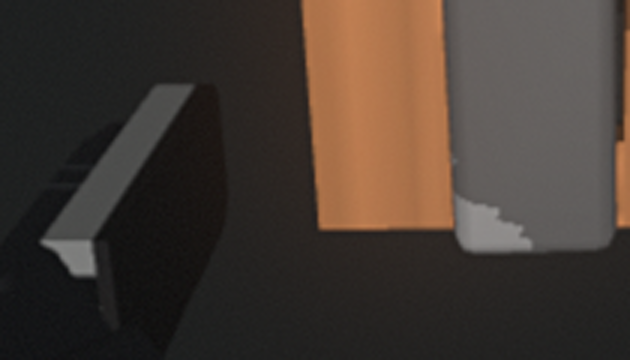

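```bash
python3 - <<'E'
from h import *
s,x,R=tool()
w=vision.camera("wrist")
for z in (-.0427,):
  for uv in [(140+192/3,240+85/3),(140+215/3,240+88/3),(140+226/3,240+190/3),(140+165/3,240+350/3),(140+95/3,240+240/3)]:
    o,d=ray(w,uv); o=R.inv().apply(o-x);d=R.inv().apply(d); k=(z-o[2])/d[2]; print(z,np.array(uv),(o+k*d)*1000)
E
```

```text
-0.0427 [204.     268.3333] [-61.4073  13.4795 -42.7   ]
-0.0427 [211.6667 269.3333] [-53.0118   8.7576 -42.7   ]
-0.0427 [215.3333 303.3333] [-52.534   -6.8491 -42.7   ]
-0.0427 [195.     356.6667] [-78.8439 -11.0054 -42.7   ]
-0.0427 [171.6667 320.    ] [-91.935   12.6187 -42.7   ]
```

```bash
python3 - <<'E'
from h import *
s,x,R=tool()
for n,(x0,y0,x1,y1) in {"top":(400,140,510,260),"side":(295,70,385,160)}.items():
    c=vision.camera(n); i=c["image"].copy(); i=cv2.convertScaleAbs(i,alpha=1.8,beta=20)
    k=6; I=cv2.resize(i[y0:y1,x0:x1],None,fx=k,fy=k,interpolation=cv2.INTER_CUBIC)
    for dx,col in ((0,(0,0,255)),(-.013,(0,255,255)),(-.05,(0,255,0)),(-.09,(255,0,0))):
        for dz in(-.047,.047):
            p=proj(c,x+R.apply([dx,0,dz]))[0]; cv2.circle(I,tuple(int(v) for v in (p-[x0,y0]+.5)*k),3,col,-1)
    cv2.imwrite(f"pics/{n}3m.png",I)
E
```

```text
(no output)
```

View pics/top3m.png

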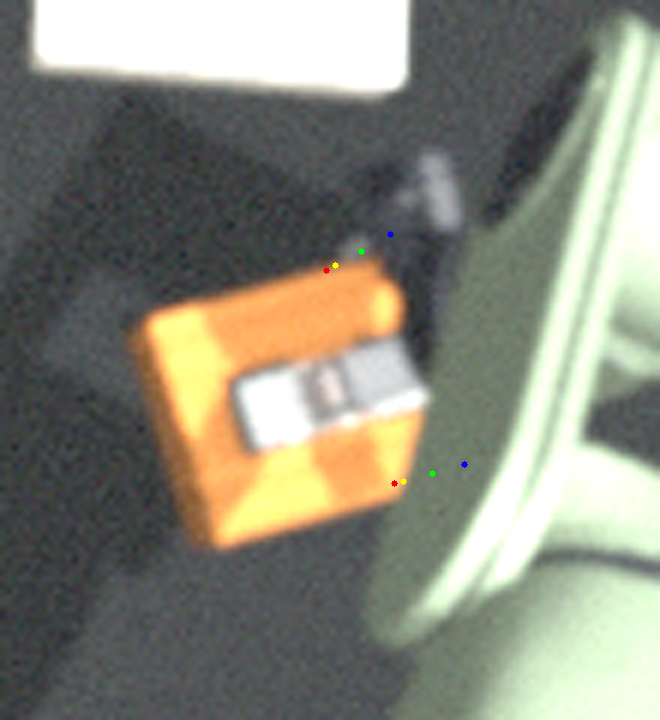

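View pics/side3m.png

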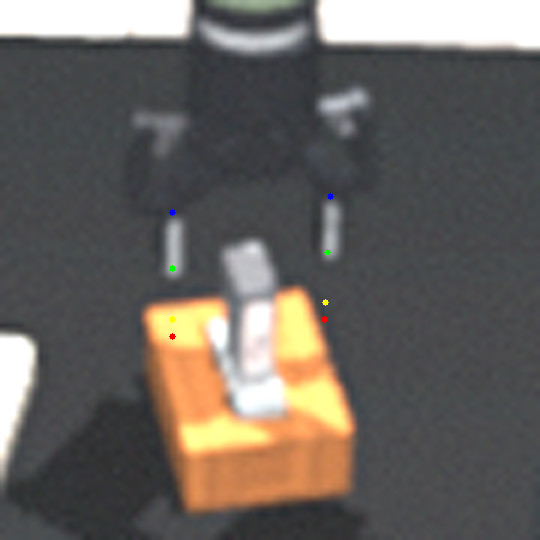

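Call:
arm_command(commands=[0,0,0,0,0,0,0,0,0,0,0,0,0,0,0,0,0,0,0,0,0,0,0,0], fingers=40)

```text
time_s: 4.22
tool_pos: [0.5287, -0.2895, 0.0765]
eef_rot: [0.702, -0.083, 0.702, 0.083]
contact_force: [-0.3, -0.4, -0.4]
grip_width: 0.0405
```

```bash
python3 - <<'E'
from h import *
s,x,R=tool(); print(s["grip_width"],x)
c=vision.camera("wrist"); cv2.imwrite("pics/w4.png",c["image"])
c=vision.camera("side");x0,y0,x1,y1,k=295,70,385,160,6
I=cv2.resize(cv2.convertScaleAbs(c["image"],alpha=1.8,beta=20)[y0:y1,x0:x1],None,fx=k,fy=k,interpolation=cv2.INTER_CUBIC)
for dx,col in ((0,(0,0,255)),(-.037,(0,255,0)),(-.075,(255,0,0))):
  for dz in(-.024,.024):
    p=proj(c,x+R.apply([dx,0,dz]))[0]; cv2.circle(I,tuple(int(v) for v in (p-[x0,y0]+.5)*k),3,col,-1)
cv2.imwrite("pics/side4m.png",I)
E
```

```text
0.040509862946779295 [ 0.5287 -0.2895  0.0765]
```

View pics/w4.png

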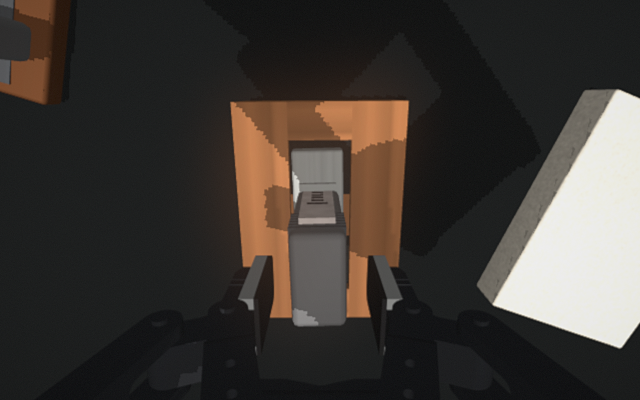

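View pics/side4m.png

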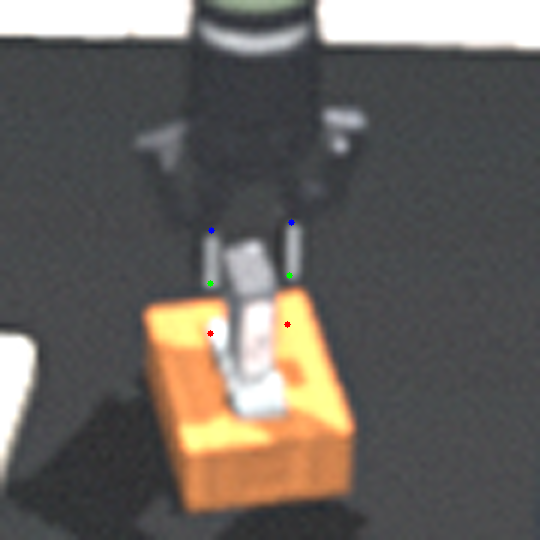

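Every camera shows the finger tips about 38 mm behind the reported TCP. I'll lower in steps, checking force and pictures as I go.

Call:
arm_command(commands=[0.3,0,0,0,0,0,0.3,0,0,0,0,0,0,0,0,0,0,0], fingers=50)

```text
time_s: 4.57
tool_pos: [0.5272, -0.2886, 0.056]
eef_rot: [0.701, -0.083, 0.703, 0.084]
contact_force: [0.4, 0.4, 0.5]
grip_width: 0.0501
```

```bash
python3 - <<'E'
from h import *
goto([.529,-.290,.038],13.9)
c=vision.camera("wrist"); cv2.imwrite("pics/w5.png",c["image"])
E
```

```text
t 4.57 tcp [ 0.5272 -0.2886  0.056 ] shift units(30mm) [ 0.5993 -0.0613  0.0499] turn units(5deg) [-0.0685 -0.0382 -0.0355] F [0.4266 0.3517 0.4667] w 0.0501 q6 -0.76
```

View pics/w5.png

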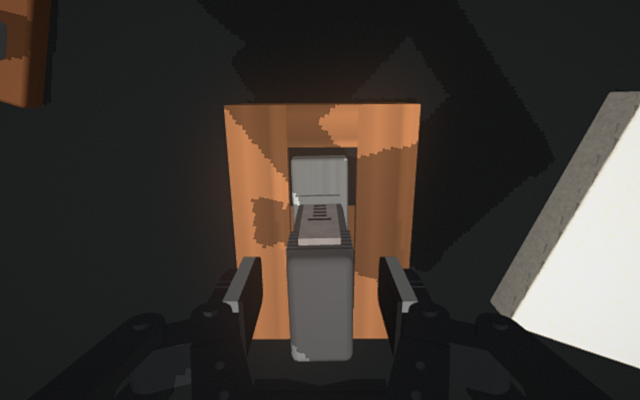

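Call:
arm_command(commands=[0.3,0,0,0,0,0,0.25,0,0,0,0,0,0.1,0,0,0,0,0,0,0,0,0,0,0])

```text
time_s: 4.95
tool_pos: [0.528, -0.2891, 0.0377]
eef_rot: [0.701, -0.083, 0.703, 0.084]
contact_force: [0.2, -0.6, -0.1]
grip_width: 0.05
```

```bash
python3 - <<'E'
from h import *
goto([.529,-.290,.038],13.9)
c=vision.camera("wrist"); cv2.imwrite("pics/w6.png",c["image"])
s,x,R=tool()
c=vision.camera("side");x0,y0,x1,y1,k=295,70,385,160,6
I=cv2.resize(cv2.convertScaleAbs(c["image"],alpha=1.8,beta=20)[y0:y1,x0:x1],None,fx=k,fy=k,interpolation=cv2.INTER_CUBIC)
cv2.imwrite("pics/side6m.png",I)
E
```

```text
t 4.95 tcp [ 0.528  -0.2891  0.0377] shift units(30mm) [-0.01   -0.0379  0.0254] turn units(5deg) [-0.0688 -0.0201 -0.0185] F [ 0.2425 -0.5588 -0.0532] w 0.05 q6 -0.76
```

View pics/w6.png

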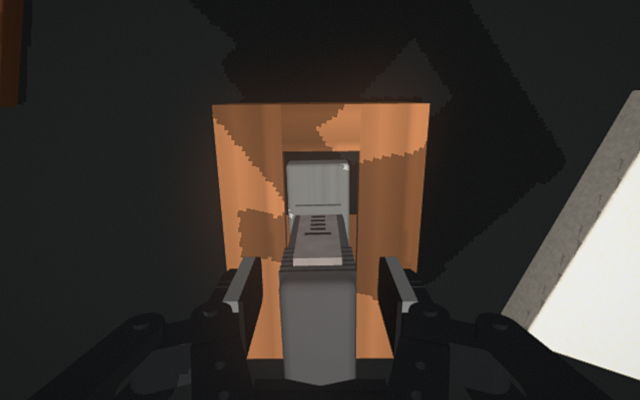

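View pics/side6m.png

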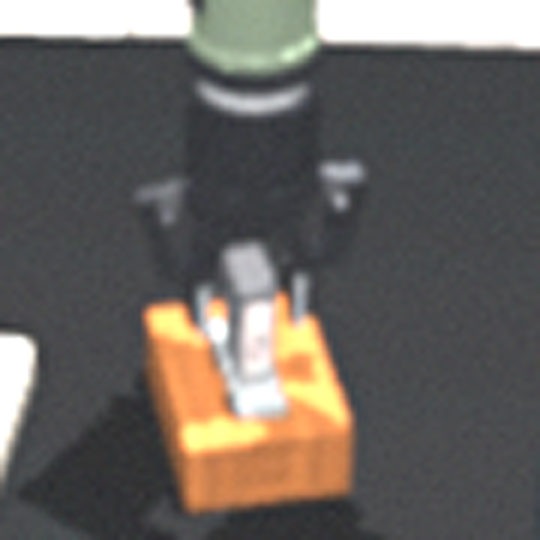

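Pads flank the body at mid height. Closing.

Call:
arm_command(commands=[0,-0.02,0,0,0,0,0,0,0,0,0,0,0,0,0,0,0,0,0,0,0,0,0,0,0,0,0,0,0,0], fingers=0, newtons=70)

```text
time_s: 5.47
tool_pos: [0.5292, -0.2904, 0.0395]
eef_rot: [0.702, -0.084, 0.702, 0.083]
contact_force: [-0.3, -1.2, 2.1]
grip_width: 0.0234
```

Call:
arm_command(commands=[0,0,0,0,0,0,0,0,0,0,0,0])

```text
time_s: 5.63
tool_pos: [0.5292, -0.2904, 0.0395]
eef_rot: [0.702, -0.084, 0.702, 0.083]
contact_force: [-1.7, -0.3, 3.7]
grip_width: 0.0232
```

```bash
python3 - <<'E'
from h import *
goto([.529,-.290,.038],13.9)
c=vision.camera("wrist"); cv2.imwrite("pics/w7.png",c["image"])
E
```

```text
t 5.63 tcp [ 0.5292 -0.2904  0.0395] shift units(30mm) [ 0.0508  0.016  -0.003 ] turn units(5deg) [-0.0688  0.008   0.0114] F [-1.7496 -0.3458  3.7098] w 0.0232 q6 -0.76
```

View pics/w7.png

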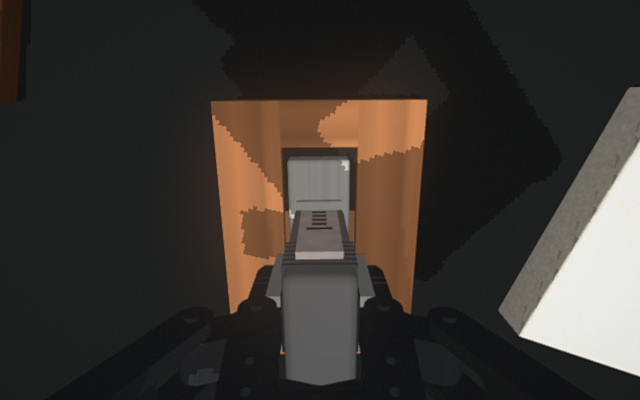

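Call:
arm_command(commands=[-0.3,0,0,0,0,0,-0.5,0,0,0,0,0,-0.5,0,0,0,0,0,-0.7,0,0,0,0,0,-0.8,0,0,0,0,0])

```text
time_s: 6.1
tool_pos: [0.5275, -0.289, 0.1223]
eef_rot: [0.701, -0.082, 0.703, 0.085]
contact_force: [0.1, 0.1, -2.7]
grip_width: 0.0231
```

Call:
arm_command(commands=[-0.8,0,0,0,0,0,-0.8,0,0,0,0,0,-0.8,0,0,0,0,0,-0.6,0.5,0,0,0,0,-0.3,0.7,0,0,0,0])

```text
time_s: 6.52
tool_pos: [0.5212, -0.2559, 0.2242]
eef_rot: [0.703, -0.084, 0.701, 0.082]
contact_force: [0.0, 0.0, -2.4]
grip_width: 0.0238
```

```bash
python3 - <<'E'
from h import *
goto([.517,-.05,.22],-16.2)
c=vision.camera("wrist"); cv2.imwrite("pics/w8.png",c["image"])
E
```

```text
t 6.52 tcp [ 0.5212 -0.2559  0.2242] shift units(30mm) [0.1283 6.7095 1.4604] turn units(5deg) [5.9329 0.034  0.0186] F [ 0.032   0.0027 -2.4057] w 0.0238 q6 -0.71
```

View pics/w8.png

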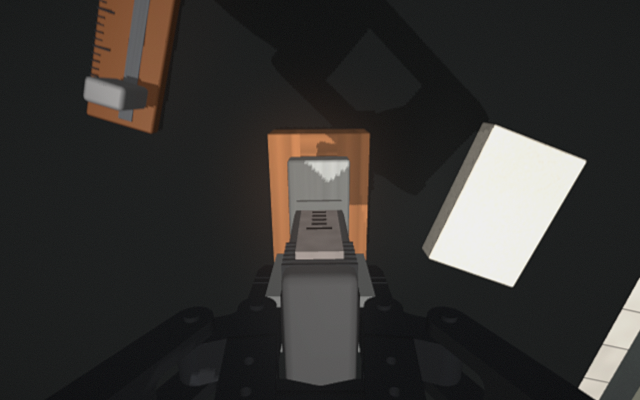

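Call:
arm_command(commands=[0,0.9,0.2,1,0,0,0,0.9,0.2,1,0,0,0,0.95,0.1,1,0,0,0,0.95,0,1,0,0,0,0.95,0,1,0,0])

```text
time_s: 6.98
tool_pos: [0.5257, -0.1127, 0.2214]
eef_rot: [0.703, 0.072, 0.704, -0.072]
contact_force: [0.0, 0.7, -3.3]
grip_width: 0.0232
```

Call:
arm_command(commands=[0,0.8,0,0.93,0,0,0,0.6,0,0,0,0,0,0.2,0,0,0,0,0,0,0,0,0,0])

```text
time_s: 7.32
tool_pos: [0.5381, -0.0664, 0.2215]
eef_rot: [0.7, 0.098, 0.701, -0.098]
contact_force: [0.2, -0.3, -1.5]
grip_width: 0.0235
```

```bash
python3 - <<'E'
from h import *
goto([.517,-.05,.22],-16.2)
c=vision.camera("wrist"); cv2.imwrite("pics/w9.png",c["image"])
E
```

```text
t 7.32 tcp [ 0.5381 -0.0664  0.2215] shift units(30mm) [ 0.0498  0.331  -0.8261] turn units(5deg) [ 0.0526 -0.019  -0.0004] F [ 0.1788 -0.2924 -1.4873] w 0.0235 q6 0.13
```

View pics/w9.png

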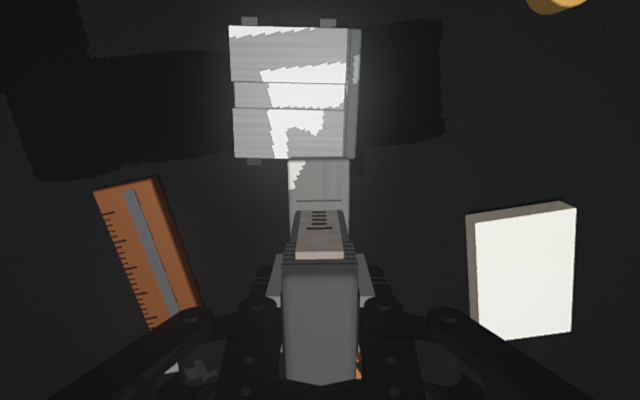

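```bash
python3 - <<'E'
from h import *
i=cv2.imread("pics/w9.png"); crop(i,220,10,370,170,4,"w9c.png")
E
```

```text
(no output)
```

View pics/w9c.png

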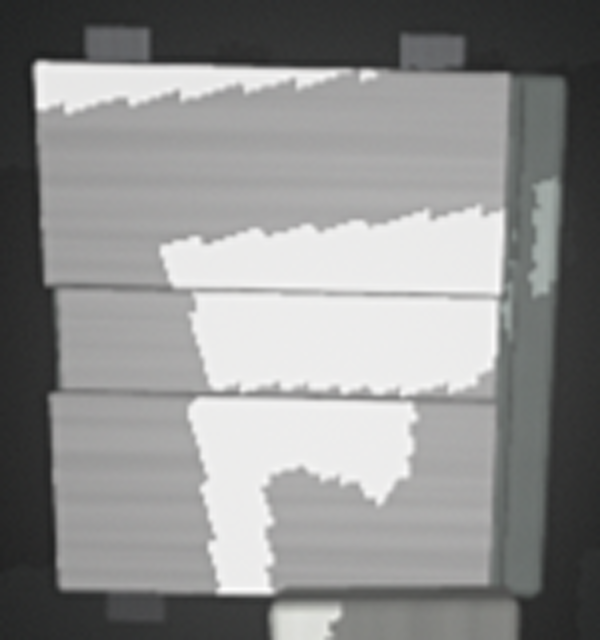

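```bash
python3 - <<'E'
from h import *
c=vision.camera("wrist"); goto([.517,-.05,.22],-16.2)
cv2.imwrite("pics/w9b.png",c["image"]); print(np.abs(c["image"].astype(int)-cv2.imread("pics/w9.png")).mean())
f=lambda L:[(220+a/4,10+b/4) for a,b in L]
for z in (.095,.1,.105,.11,.115):
    P=np.array([onplane(c,u,z) for u in f([(33,62),(508,73),(493,590),(58,592)])])
    e=(P[0]+P[1]-P[2]-P[3])/2; w=(P[1]+P[2]-P[0]-P[3])/2
    G=np.array([onplane(c,u,z) for u in f([(45,285),(503,295),(495,400),(50,393)])])
    print(z,P.mean(0)[:2],"len y,x",np.linalg.norm(e),np.linalg.norm(w),"yaw",np.degrees(np.arctan2(-e[0],e[1])),np.degrees(np.arctan2(w[1],w[0])),"groove",G.mean(0)[:2],np.linalg.norm((G[0]+G[1]-G[2]-G[3])/2))
E
```

```text
t 7.42 tcp [ 0.5379 -0.0682  0.2216] shift units(30mm) [ 0.0538  0.391  -0.839 ] turn units(5deg) [ 0.0276 -0.0131  0.0108] F [-0.402  -0.7889 -3.0226] w 0.0232 q6 0.13
2.0818333333333334
0.095 [0.5332 0.0103] len y,x 0.10215202112501608 0.09278738320596847 yaw -16.884004978509633 -16.41419300469471 groove [0.5331 0.01  ] 0.020857917939549903
0.1 [0.5336 0.0102] len y,x 0.1004929215232212 0.09128037914639917 yaw -16.8840049785096 -16.414193004694706 groove [0.5336 0.0099] 0.02051915456544665
0.105 [0.534  0.0101] len y,x 0.09883382192142638 0.08977337508682993 yaw -16.884004978509562 -16.414193004694706 groove [0.534  0.0098] 0.020180391191343405
0.11 [0.5344 0.01  ] len y,x 0.09717472231963156 0.08826637102726057 yaw -16.884004978509605 -16.41419300469472 groove [0.5344 0.0097] 0.019841627817240158
0.115 [0.5348 0.0099] len y,x 0.09551562271783674 0.08675936696769128 yaw -16.884004978509633 -16.41419300469472 groove [0.5348 0.0097] 0.019502864443136942
```

```bash
python3 - <<'E'
from h import *
i=cv2.imread("pics/w9b.png"); crop(i,220,10,370,170,4,"w9bc.png")
E
```

```text
(no output)
```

View pics/w9bc.png

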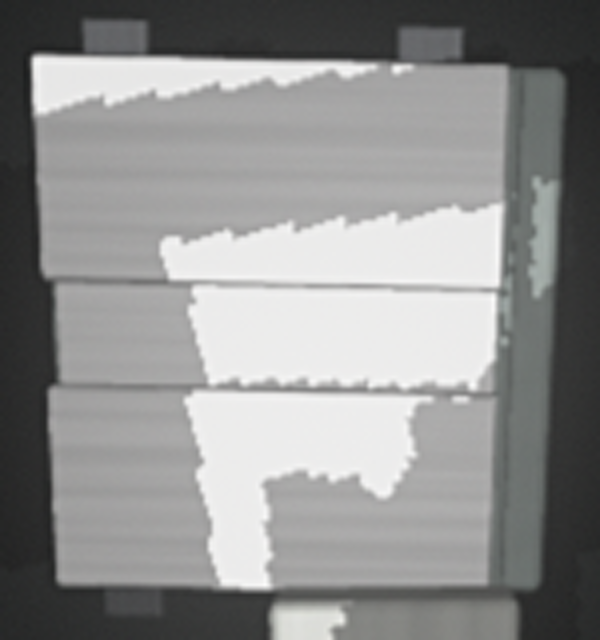

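```bash
python3 - <<'E'
from h import *
goto([.5342,.0113,.145],-16.6)
E
```

```text
t 7.42 tcp [ 0.5379 -0.0682  0.2216] shift units(30mm) [ 2.5518  2.5155 -0.8505] turn units(5deg) [ 0.1076 -0.013   0.0108] F [-0.402  -0.7889 -3.0226] w 0.0232 q6 0.13
```

Call:
arm_command(commands=[0,0.5,-0.2,0.1,0,0,0,0.8,-0.3,0,0,0,0,0.8,-0.3,0,0,0,0,0.4,-0.05,0,0,0,0,0,0,0,0,0])

```text
time_s: 7.83
tool_pos: [0.5354, 0.0123, 0.2219]
eef_rot: [0.7, 0.102, 0.7, -0.101]
contact_force: [0.5, -0.0, -1.7]
grip_width: 0.0234
```

Call:
arm_command(commands=[0.5,0,0,0,0,0,0.6,0,0,0,0,0,0.6,0,0,0,0,0,0.3,0,0,0,0,0,0,0,0,0,0,0])

```text
time_s: 8.25
tool_pos: [0.5337, 0.01, 0.1598]
eef_rot: [0.698, 0.102, 0.701, -0.103]
contact_force: [-1.1, 0.2, -2.8]
grip_width: 0.023
```

Call:
arm_command(commands=[0,0,0,0,0,0,0,0,0,0,0,0])

```text
time_s: 8.42
tool_pos: [0.5362, 0.0107, 0.1631]
eef_rot: [0.7, 0.102, 0.699, -0.102]
contact_force: [0.0, 0.1, -2.4]
grip_width: 0.0233
```

```bash
python3 - <<'E'
from h import *
goto([.5342,.0113,.145],-16.6)
c=vision.camera("wrist"); cv2.imwrite("pics/w10.png",c["image"])
c=vision.camera("side"); crop(c["image"],280,110,380,210,6,"s10.png")
c=vision.camera("top"); crop(c["image"],290,150,390,250,6,"t10.png")
E
```

```text
t 8.42 tcp [0.5362 0.0107 0.1631] shift units(30mm) [ 0.6024 -0.0008 -0.0713] turn units(5deg) [-0.0052  0.0245 -0.0031] F [ 0.0053  0.0658 -2.442 ] w 0.0233 q6 0.29
```

View pics/w10.png

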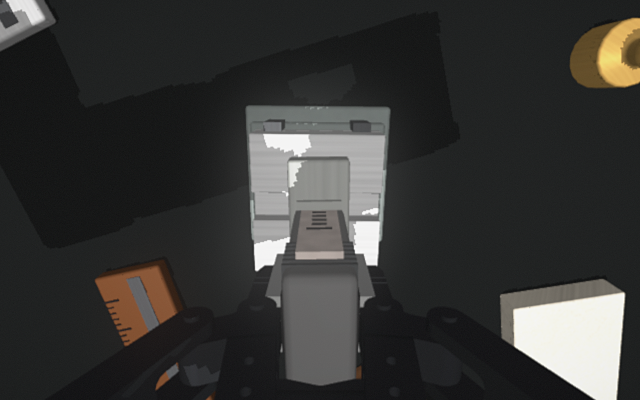

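View pics/s10.png

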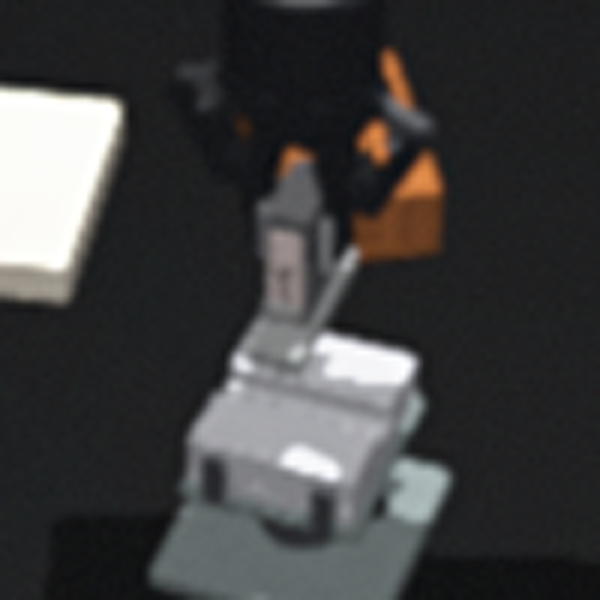

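View pics/t10.png

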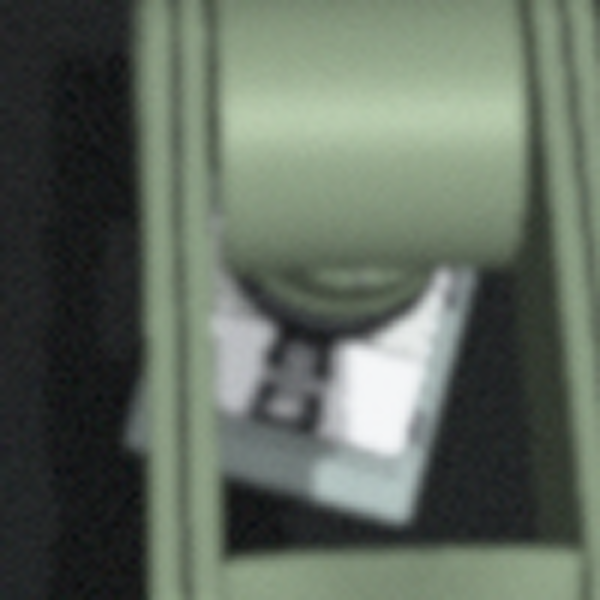

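```bash
python3 - <<'E'
from h import *
c=vision.camera("wrist"); crop(c["image"],240,95,400,285,4,"w10c.png")
goto([.5342,.0113,.145],-16.6)
E
```

```text
t 8.62 tcp [0.5358 0.0113 0.1629] shift units(30mm) [ 0.5966 -0.0142 -0.0529] turn units(5deg) [ 0.0019  0.02   -0.0042] F [ 0.9141 -0.1579 -2.7907] w 0.0233 q6 0.29
```

View pics/w10c.png

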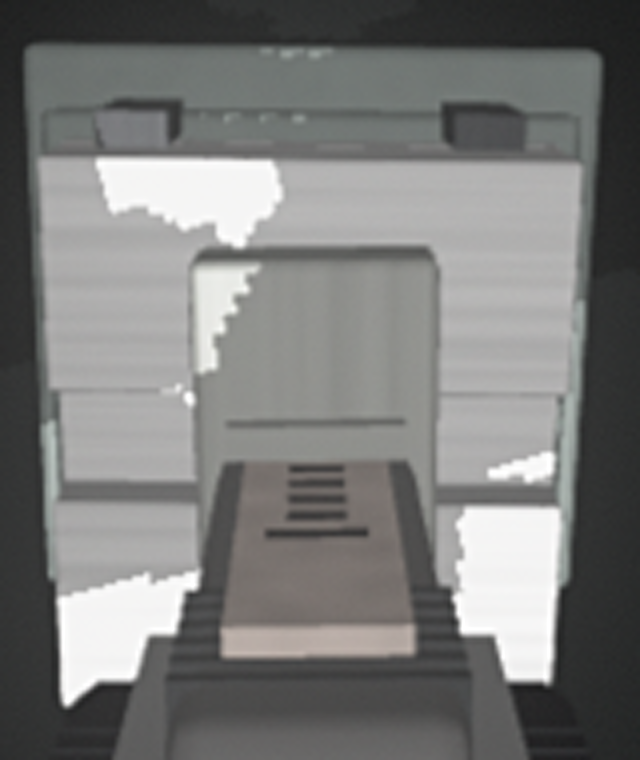

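```bash
python3 - <<'E'
from h import *
c=vision.camera("wrist"); s,x,R=tool()
f=lambda L:[(240+a/4,95+b/4) for a,b in L]
for z in (.1,.103,.106):
    P=np.array([onplane(c,u,z) for u in f([(48,390),(568,393),(558,502),(58,500)])])
    F=np.array([onplane(c,u,z) for u in f([(60,485),(558,487)])]).mean(0)
    W=P[2:].mean(0)
    # groove centre in tool frame
    print(z,P.mean(0)[:2], "tool frame",R.inv().apply(P.mean(0)-x),"width",np.linalg.norm((P[0]+P[1]-P[2]-P[3])/2),"yaw",np.degrees(np.arctan2(*(P[1]-P[0])[[1,0]])))
    # floor depth along wall
    o,d=ray(c,np.mean(f([(60,485),(558,487)]),0)); n=(P[0]+P[1]-P[2]-P[3]);n/=np.linalg.norm(n); k=n@(W-o)/(n@d); print("floor z",(o+k*d)[2],"depth",z-(o+k*d)[2])
# base far edge centre/probe position in tool: base far edge at underside+12
Q=f([(190,260),(437,258)])
q=[onplane(c,u,x[2]+.0125) for u in Q]; print("base end in tool", [R.inv().apply(v-x) for v in q])
E
```

```text
0.1 [0.5335 0.0102] tool frame [ 0.0627 -0.0017 -0.0018] width 0.020364510380060232 yaw -16.911182081541686
floor z 0.09168261131061917 depth 0.008317388689380839
0.103 [0.5338 0.0111] tool frame [ 0.0597 -0.0007 -0.0018] width 0.020114472609099564 yaw -16.911182081541696
floor z 0.09478473315343752 depth 0.008215266846562472
0.106 [0.5341 0.012 ] tool frame [ 0.0567  0.0002 -0.0018] width 0.01986443483813884 yaw -16.911182081541693
floor z 0.09788685499625593 depth 0.008113145003744063
base end in tool [array([-0.0125,  0.045 , -0.0152]), array([-0.0125,  0.0452,  0.014 ])]
```

Call:
arm_command(commands=[0.3,-0.02,-0.05,-0.05,0,0,0.3,0,0,0,0,0,0.2,0,0,0,0,0,0,0,0,0,0,0])

```text
time_s: 9.0
tool_pos: [0.5321, 0.0112, 0.1358]
eef_rot: [0.698, 0.1, 0.701, -0.101]
contact_force: [-0.4, 1.0, -2.8]
grip_width: 0.0232
```

Call:
arm_command(commands=[0.15,0,0,0,0,0,0.1,0,0,0,0,0,0.1,0,0,0,0,0,0,0,0,0,0,0])

```text
time_s: 9.33
tool_pos: [0.5333, 0.0112, 0.1268]
eef_rot: [0.7, 0.1, 0.7, -0.101]
contact_force: [0.3, -0.3, -3.2]
grip_width: 0.0233
```

```bash
python3 - <<'E'
from h import *
goto([.5342,.0113,.1025],-16.8)
c=vision.camera("side"); crop(c["image"],280,110,380,210,6,"s11.png")
c=vision.camera("wrist"); crop(c["image"],240,95,400,285,4,"w11c.png")
E
```

```text
t 9.33 tcp [0.5333 0.0112 0.1268] shift units(30mm) [0.8116 0.012  0.0281] turn units(5deg) [ 0.0913 -0.0118  0.0042] F [ 0.2805 -0.3209 -3.1614] w 0.0233 q6 0.28
```

View pics/s11.png

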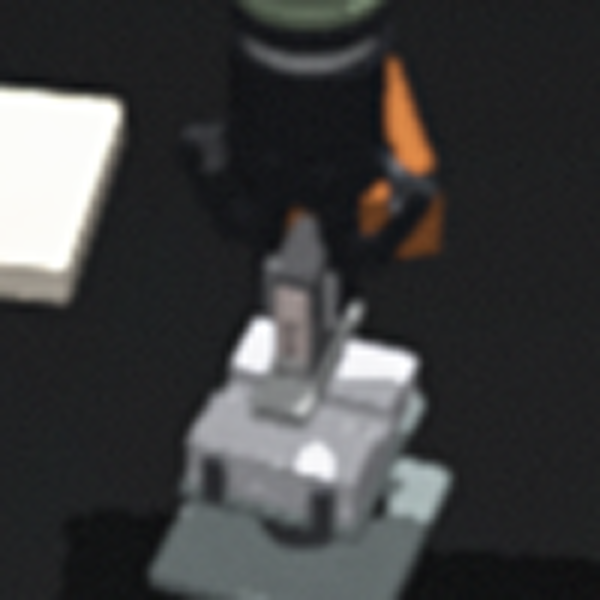

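View pics/w11c.png

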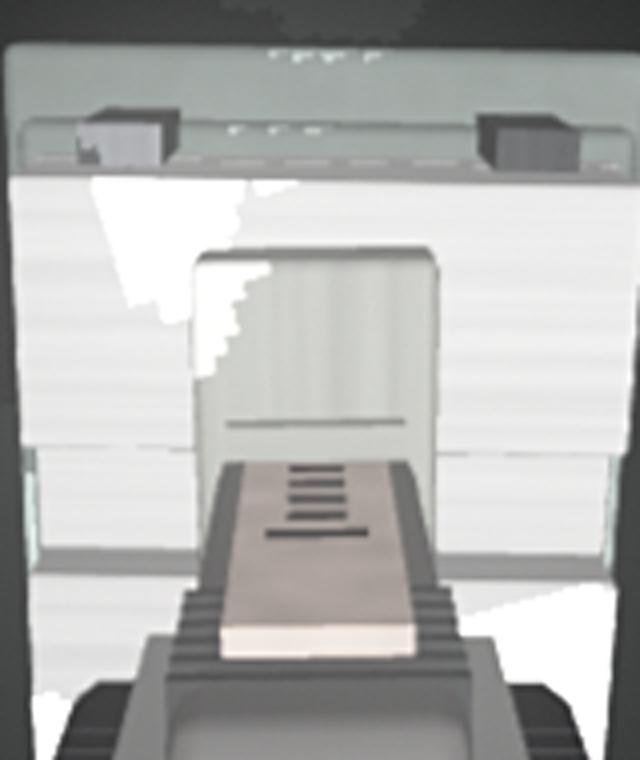

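Call:
arm_command(commands=[0.1,0,0.02,0.09,0,0,0.1,0,0,0,0,0,0.1,0,0,0,0,0,0,0,0,0,0,0])

```text
time_s: 9.77
tool_pos: [0.5337, 0.011, 0.1177]
eef_rot: [0.699, 0.103, 0.7, -0.103]
contact_force: [0.7, 0.3, -1.7]
grip_width: 0.0234
```

Call:
arm_command(commands=[0.1,0,0,0,0,0,0.1,0,0,0,0,0,0,0,0,0,0,0])

```text
time_s: 10.02
tool_pos: [0.5341, 0.011, 0.1123]
eef_rot: [0.699, 0.103, 0.7, -0.103]
contact_force: [-0.5, 0.1, -1.9]
grip_width: 0.0235
```

Call:
arm_command(commands=[0.1,0,0,0,0,0,0,0,0,0,0,0])

```text
time_s: 10.18
tool_pos: [0.5342, 0.011, 0.1093]
eef_rot: [0.7, 0.103, 0.7, -0.103]
contact_force: [-1.7, -0.2, -1.2]
grip_width: 0.0228
```

Call:
arm_command(commands=[0.06,0,0,0,0,0,0,0,0,0,0,0])

```text
time_s: 10.35
tool_pos: [0.5342, 0.011, 0.1076]
eef_rot: [0.7, 0.103, 0.7, -0.103]
contact_force: [-1.4, 0.0, -0.8]
grip_width: 0.0234
```

Call:
arm_command(commands=[0.06,0,0,0,0,0,0,0,0,0,0,0])

```text
time_s: 10.52
tool_pos: [0.5342, 0.011, 0.1057]
eef_rot: [0.7, 0.103, 0.7, -0.103]
contact_force: [-0.8, 0.3, 0.6]
grip_width: 0.0232
```

```bash
python3 - <<'E'
from h import *
goto([.5342,.0113,.1025],-16.8)
c=vision.camera("side"); crop(c["image"],280,110,380,210,6,"s12.png")
c=vision.camera("wrist"); crop(c["image"],240,95,400,285,4,"w12c.png")
goto([.5342,.0113,.1025],-16.8)
E
```

```text
t 10.52 tcp [0.5342 0.011  0.1057] shift units(30mm) [ 0.1083  0.0088 -0.0023] turn units(5deg) [ 0.002  -0.0002  0.001 ] F [-0.8338  0.2569  0.6278] w 0.0232 q6 0.29
t 10.62 tcp [0.5342 0.011  0.1057] shift units(30mm) [ 0.1083  0.0091 -0.0022] turn units(5deg) [ 0.0014 -0.0012  0.0013] F [-1.31   0.241  0.49 ] w 0.0236 q6 0.29
```

View pics/s12.png

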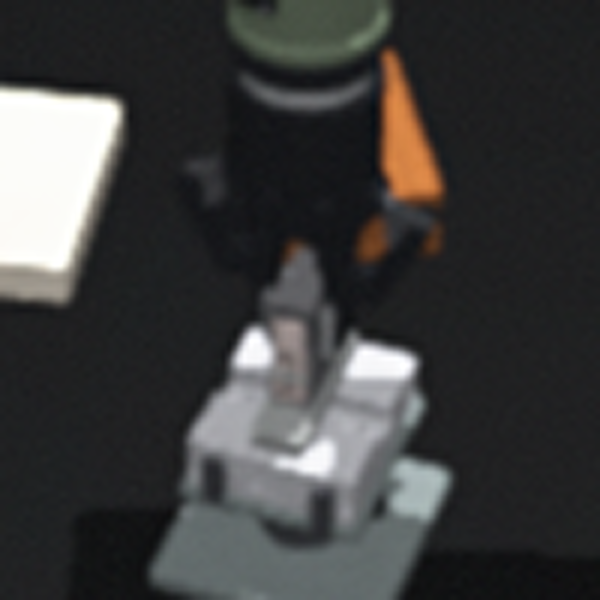

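View pics/w12c.png

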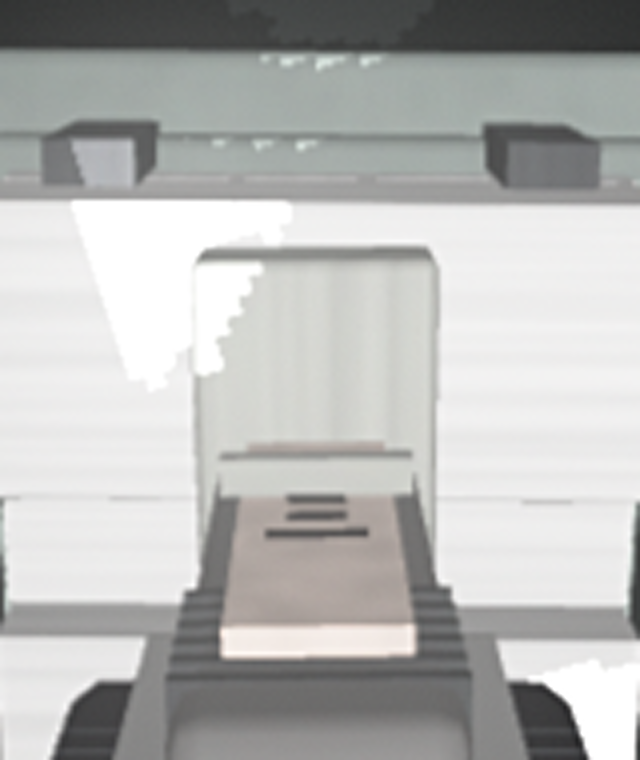

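Call:
arm_command(commands=[0.05,0,0,0,0,0,0,0,0,0,0,0])

```text
time_s: 10.78
tool_pos: [0.5343, 0.011, 0.1053]
eef_rot: [0.7, 0.103, 0.699, -0.103]
contact_force: [-3.2, 0.3, 7.0]
grip_width: 0.023
```

Call:
arm_command(commands=[0.03,0,0,0,0,0,0,0,0,0,0,0])

```text
time_s: 10.95
tool_pos: [0.5343, 0.011, 0.1053]
eef_rot: [0.7, 0.103, 0.699, -0.103]
contact_force: [-4.3, 0.2, 11.3]
grip_width: 0.0236
```

Call:
arm_command(commands=[0.03,0,0,0,0,0,0,0,0,0,0,0])

```text
time_s: 11.12
tool_pos: [0.5343, 0.0111, 0.1052]
eef_rot: [0.7, 0.103, 0.699, -0.103]
contact_force: [-7.3, -0.2, 17.0]
grip_width: 0.0231
```

Call:
arm_command(commands=[0,0,0,0,0,0,0,0,0,0,0,0,0,0,0,0,0,0,0,0,0,0,0,0,0,0,0,0,0,0])

```text
time_s: 11.53
tool_pos: [0.5343, 0.011, 0.1052]
eef_rot: [0.7, 0.103, 0.699, -0.103]
contact_force: [-6.8, -0.7, 15.6]
grip_width: 0.0231
```

```bash
python3 - <<'E'
from h import *
goto([.5342,.0113,.1052],-16.8)
c=vision.camera("side"); crop(c["image"],280,110,380,210,6,"s13.png")
c=vision.camera("wrist"); crop(c["image"],240,95,400,285,4,"w13c.png")
s,x,R=tool()
# base far corners at tool frame vs upright expectation
goto([.5342,.0113,.1052],-16.8)
E
```

```text
t 11.53 tcp [0.5343 0.011  0.1052] shift units(30mm) [-0.0002  0.0069 -0.0059] turn units(5deg) [ 0.0022  0.0171 -0.0043] F [-6.7804 -0.6901 15.6276] w 0.0231 q6 0.29
t 11.63 tcp [0.5343 0.0111 0.1052] shift units(30mm) [-0.0006  0.0066 -0.006 ] turn units(5deg) [ 0.002   0.0171 -0.0048] F [-6.3503  0.1195 16.2571] w 0.0231 q6 0.29
```

View pics/s13.png

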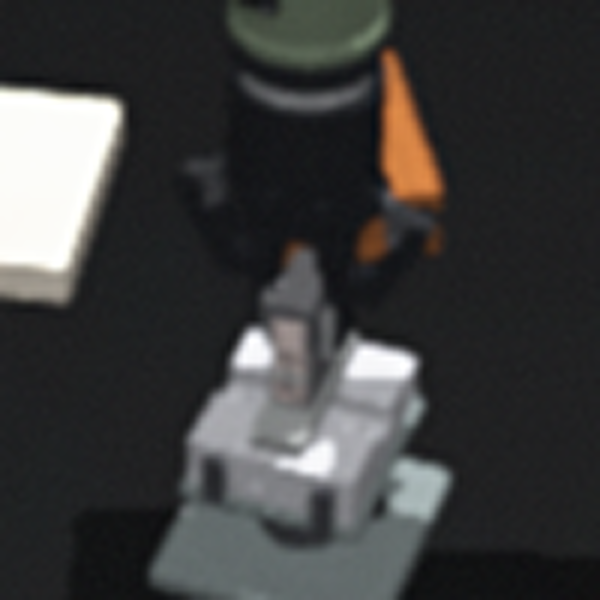

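View pics/w13c.png

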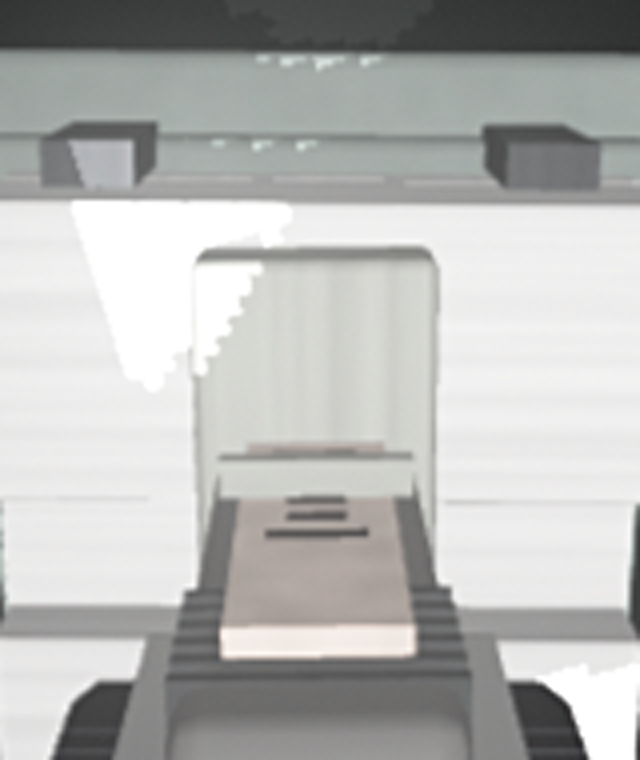

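Call:
arm_command(commands=[0,0,0,0,0,0,0,0,0,0,0,0,0,0,0,0,0,0,0,0,0,0,0,0,0,0,0,0,0,0])

```text
time_s: 12.05
tool_pos: [0.5343, 0.011, 0.1052]
eef_rot: [0.7, 0.103, 0.699, -0.103]
contact_force: [-5.0, 0.7, 16.2]
grip_width: 0.0232
```

Call:
arm_command(commands=[0,0,0,0,0,0,0,0,0,0,0,0,0,0,0,0,0,0,0,0,0,0,0,0,0,0,0,0,0,0])

```text
time_s: 12.47
tool_pos: [0.5343, 0.011, 0.1052]
eef_rot: [0.7, 0.103, 0.699, -0.103]
contact_force: [-6.5, -0.2, 16.6]
grip_width: 0.0232
```

```bash
python3 - <<'E'
from h import *
c=vision.camera("wrist"); s,x,R=tool()
# gauge frame: origin at tcp + z; pointer plate face near y ~ .022+; ticks at scale face. calibrate using known base: far edge y=45,z=12
f=lambda a,b:(240+a/4,95+b/4)
def at_y(uv,y):
    o,d=ray(c,uv); o=R.inv().apply(o-x);d=R.inv().apply(d); k=(y-o[1])/d[1]; p=o+k*d; return -p[0]*1000-0.5, p[2]*1000   # height over underside mm, z
for n,uv in dict(lowtick_or=f(316,533),t2=f(316,516),t3=f(316,499),scalebottom_now=f(316,497),ptr_line=f(316,457),strip=f(316,445)).items():
    print(n,[np.round(at_y(uv,y),1).tolist() for y in (.022,.0245,.027,.03,.035)])
print("halfwidth", [at_y(f(a,b),.022) for a,b in ((265,533),(369,533),(218,457),(412,457),(222,630),(415,630))])
E
```

```text
lowtick_or [[42.0, -0.4], [48.6, -0.4], [55.1, -0.4], [63.1, -0.3], [76.2, -0.3]]
t2 [[36.9, -0.4], [43.7, -0.4], [50.5, -0.4], [58.7, -0.3], [72.4, -0.3]]
t3 [[31.5, -0.4], [38.6, -0.4], [45.6, -0.4], [54.1, -0.4], [68.3, -0.3]]
scalebottom_now [[30.8, -0.4], [37.9, -0.4], [45.0, -0.4], [53.6, -0.4], [67.8, -0.3]]
ptr_line [[16.3, -0.4], [24.2, -0.4], [32.0, -0.4], [41.3, -0.4], [56.9, -0.4]]
strip [[11.5, -0.5], [19.5, -0.4], [27.6, -0.4], [37.2, -0.4], [53.3, -0.4]]
halfwidth [(np.float64(41.98111114611164), np.float64(-5.630045275200623)), (np.float64(41.95636387942253), np.float64(5.066749367559808)), (np.float64(16.37834493961321), np.float64(-12.184051217142493)), (np.float64(16.314989125879254), np.float64(11.065673333340179)), (np.float64(65.75050191096476), np.float64(-8.518250855834893)), (np.float64(65.71802896346321), np.float64(8.290979472237543))]
```

```bash
python3 - <<'E'
from h import *
c=vision.camera("wrist"); cv2.imwrite("pics/w14.png",c["image"])
a=cv2.imread("pics/w10.png")[185:265,280:365]; b=c["image"][185:265,280:365]
cv2.imwrite("pics/cmp.png",cv2.resize(np.hstack([a,b]),None,fx=4.6,fy=4.6*1.5,interpolation=cv2.INTER_CUBIC))
E
```

```text
(no output)
```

View pics/cmp.png

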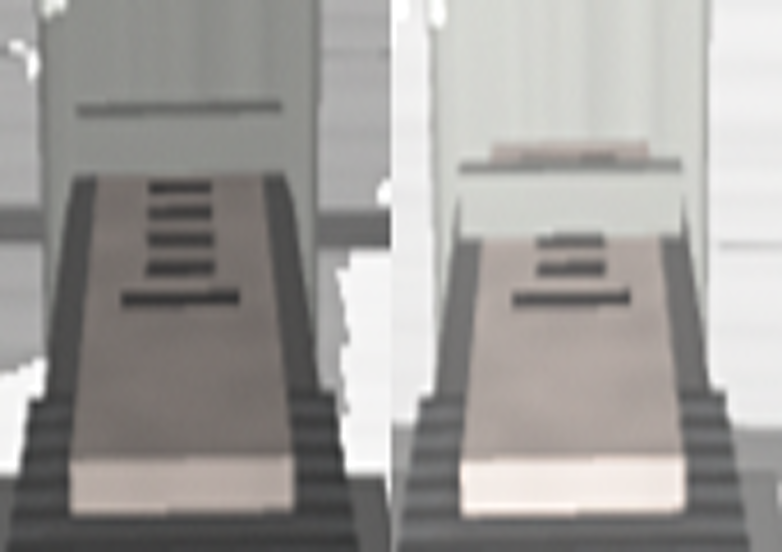

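Call:
arm_command(commands=[-0.1,0,0,0,0,0,-0.3,0,0,0,0,0,-0.5,0,0,0,0,0,-0.6,0,0,0,0,0,-0.7,0,0,0,0,0])

```text
time_s: 12.98
tool_pos: [0.5338, 0.011, 0.1683]
eef_rot: [0.699, 0.103, 0.7, -0.103]
contact_force: [-0.1, 0.3, -2.8]
grip_width: 0.0232
```

Call:
arm_command(commands=[-0.7,0,0,0,0,0,-0.6,-0.3,0,0,0,0,-0.3,-0.6,0,0,0,0,0,-0.9,0,0,0,0,0,-0.9,0,0,0,0])

```text
time_s: 13.4
tool_pos: [0.5114, -0.0671, 0.2173]
eef_rot: [0.7, 0.103, 0.699, -0.103]
contact_force: [-0.4, -0.9, -2.8]
grip_width: 0.0234
```

```bash
python3 - <<'E'
from h import *
goto([.5292,-.2904,.16],13.56)
E
```

```text
t 13.4 tcp [ 0.5114 -0.0671  0.2173] shift units(30mm) [ 1.9162 -6.9587  2.7038] turn units(5deg) [-6.0514  0.0249  0.0058] F [-0.4272 -0.9014 -2.8445] w 0.0234 q6 0.14
```

Call:
arm_command(commands=[0,-0.9,0.3,-1,0,0,0,-0.95,0.2,-1,0,0,0,-0.95,0.2,-1,0,0,0,-0.95,0.1,-1,0,0,0,-0.95,0,-1,0,0])

```text
time_s: 13.82
tool_pos: [0.5181, -0.2117, 0.2164]
eef_rot: [0.705, -0.052, 0.705, 0.052]
contact_force: [0.1, -0.7, -2.1]
grip_width: 0.0232
```

Call:
arm_command(commands=[0,-0.9,0,-1,0,0,0,-0.8,0,-0.05,0,0,0,-0.4,0,0,0,0,0,0,0,0,0,0])

```text
time_s: 14.15
tool_pos: [0.5306, -0.2743, 0.2158]
eef_rot: [0.702, -0.082, 0.702, 0.082]
contact_force: [0.1, -0.2, -3.7]
grip_width: 0.0232
```

```bash
python3 - <<'E'
from h import *
goto([.5292,-.2904,.16],13.56)
E
```

```text
t 14.15 tcp [ 0.5306 -0.2743  0.2158] shift units(30mm) [ 1.8609 -0.5113 -0.1685] turn units(5deg) [-0.0536 -0.0035  0.0068] F [ 0.1152 -0.2013 -3.6791] w 0.0232 q6 -0.73
```

Call:
arm_command(commands=[0.4,-0.4,-0.15,-0.05,0,0,0.6,-0.1,0,0,0,0,0.6,0,0,0,0,0,0.6,0,0,0,0,0,0,0,0,0,0,0])

```text
time_s: 14.57
tool_pos: [0.5263, -0.2853, 0.1459]
eef_rot: [0.699, -0.083, 0.705, 0.087]
contact_force: [0.3, 0.6, -3.1]
grip_width: 0.0234
```

Call:
arm_command(commands=[0.3,0,0,0,0,0,0,0,0,0,0,0,0,0,0,0,0,0])

```text
time_s: 14.82
tool_pos: [0.5295, -0.2873, 0.142]
eef_rot: [0.702, -0.085, 0.702, 0.084]
contact_force: [0.5, 0.2, -2.1]
grip_width: 0.0235
```

```bash
python3 - <<'E'
from h import *
goto([.5292,-.2904,.0395],13.56)
c=vision.camera("wrist"); cv2.imwrite("pics/w15.png",c["image"])
goto([.5292,-.2904,.0395],13.56)
E
```

```text
t 14.82 tcp [ 0.5295 -0.2873  0.142 ] shift units(30mm) [ 3.4173 -0.096  -0.0346] turn units(5deg) [0.0356 0.0053 0.0048] F [ 0.4626  0.1969 -2.0905] w 0.0235 q6 -0.76
t 14.87 tcp [ 0.5298 -0.2876  0.1425] shift units(30mm) [ 3.4329 -0.0832 -0.0456] turn units(5deg) [0.0347 0.0138 0.0137] F [ 0.1292 -0.0768 -1.757 ] w 0.0234 q6 -0.76
```

View pics/w15.png

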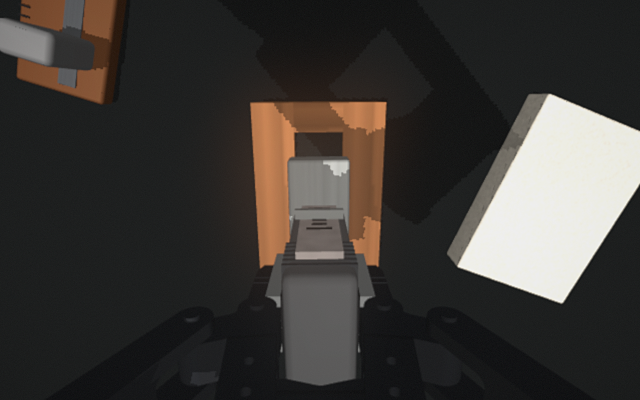

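Call:
arm_command(commands=[0.4,-0.09,-0.04,0.03,0,0,0.6,0,0,0,0,0,0.6,0,0,0,0,0,0.6,0,0,0,0,0,0.3,0,0,0,0,0])

```text
time_s: 15.28
tool_pos: [0.5282, -0.2901, 0.0656]
eef_rot: [0.702, -0.083, 0.703, 0.084]
contact_force: [0.8, 0.3, -2.5]
grip_width: 0.023
```

Call:
arm_command(commands=[0.2,0,0,0,0,0,0,0,0,0,0,0,0,0,0,0,0,0,0,0,0,0,0,0])

```text
time_s: 15.62
tool_pos: [0.5296, -0.291, 0.0619]
eef_rot: [0.703, -0.084, 0.701, 0.083]
contact_force: [-0.0, 0.7, -2.4]
grip_width: 0.0233
```

```bash
python3 - <<'E'
from h import *
c=vision.camera("wrist"); crop(c["image"],215,80,435,330,3,"w16c.png")
goto([.5292,-.2904,.0395],13.56)
E
```

```text
t 15.67 tcp [ 0.5296 -0.2909  0.0619] shift units(30mm) [ 0.7473  0.0221 -0.0093] turn units(5deg) [0.0001 0.0213 0.0212] F [ 0.4955  0.2465 -2.3219] w 0.0234 q6 -0.76
```

View pics/w16c.png

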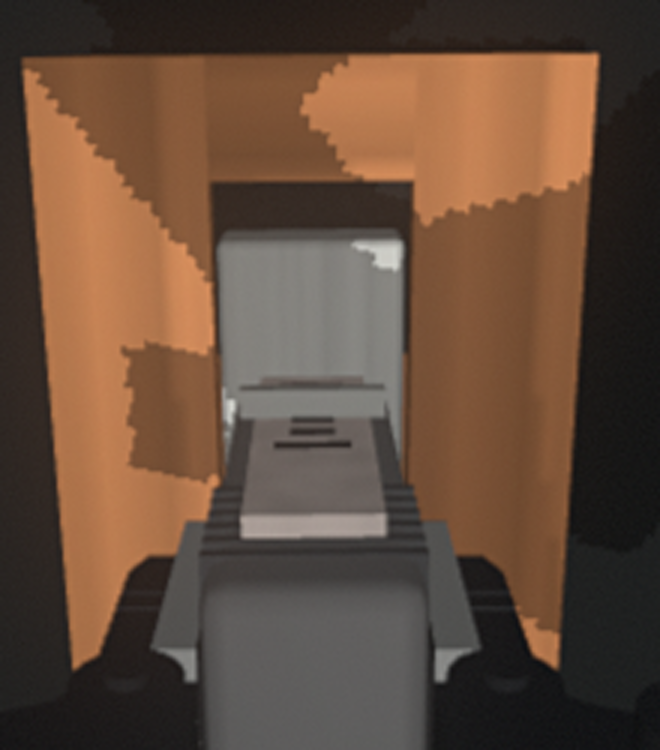

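Call:
arm_command(commands=[0.2,0.02,0,0,0,0,0.2,0,0,0,0,0,0.15,0,0,0,0,0,0.1,0,0,0,0,0,0,0,0,0,0,0])

```text
time_s: 16.08
tool_pos: [0.5279, -0.2895, 0.04]
eef_rot: [0.702, -0.083, 0.703, 0.084]
contact_force: [0.0, -0.2, -2.3]
grip_width: 0.0232
```

Call:
arm_command(commands=[0.06,0,0,0,0,0,0.03,0,0,0,0,0,0,0,0,0,0,0])

```text
time_s: 16.33
tool_pos: [0.5286, -0.2899, 0.0395]
eef_rot: [0.702, -0.084, 0.702, 0.083]
contact_force: [-2.8, 0.9, 3.5]
grip_width: 0.023
```

```bash
python3 - <<'E'
from h import *
c=vision.camera("wrist"); crop(c["image"],215,80,435,330,3,"w17c.png")
goto([.5292,-.2904,.0395],13.56)
E
```

```text
t 16.38 tcp [ 0.5286 -0.2899  0.0395] shift units(30mm) [ 0.0012 -0.0205  0.0168] turn units(5deg) [-0.0001  0.003   0.0048] F [-2.9857  1.8657  5.3583] w 0.0229 q6 -0.76
```

View pics/w17c.png

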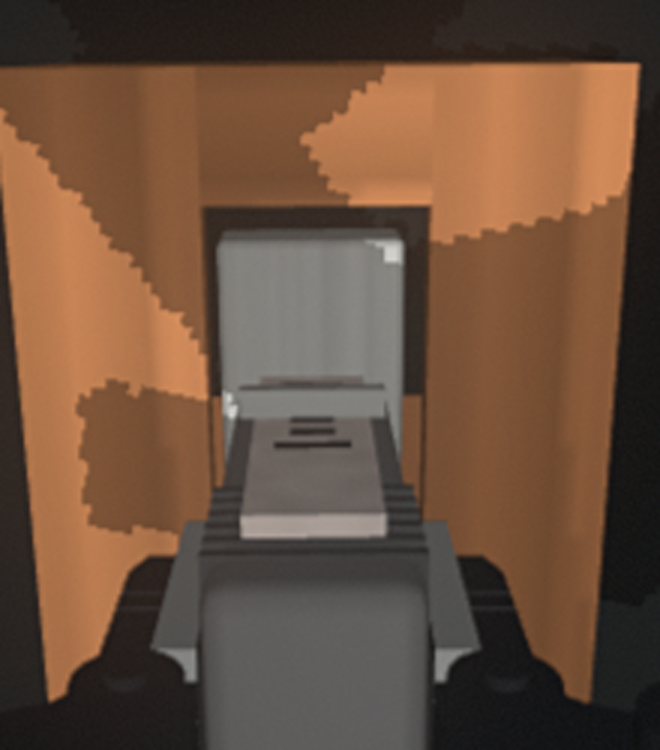

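Call:
arm_command(commands=[0,0,0,0,0,0,0,0,0,0,0,0,0,0,0,0,0,0,0,0,0,0,0,0], fingers=50)

```text
time_s: 16.72
tool_pos: [0.5288, -0.29, 0.0384]
eef_rot: [0.702, -0.084, 0.702, 0.083]
contact_force: [-0.5, 0.7, 1.0]
grip_width: 0.0499
```

Call:
arm_command(commands=[-0.3,0,0,0,0,0,-0.5,0,0,0,0,0,-0.6,0,0,0,0,0,-0.7,0,0,0,0,0,-0.7,0,0,0,0,0])

```text
time_s: 17.13
tool_pos: [0.5286, -0.2899, 0.1237]
eef_rot: [0.702, -0.084, 0.702, 0.083]
contact_force: [-0.5, -0.7, 0.3]
grip_width: 0.0502
```

```bash
python3 - <<'E'
from h import *
c=vision.camera("wrist"); cv2.imwrite("pics/w18.png",c["image"])
goto([.5292,-.2904,.0395],13.56)
E
```

```text
t 17.18 tcp [ 0.5312 -0.2913  0.1286] shift units(30mm) [ 2.9682  0.0642 -0.0754] turn units(5deg) [-0.      0.0744  0.0714] F [ 1.6735 -0.6345  2.546 ] w 0.0501 q6 -0.76
```

View pics/w18.png

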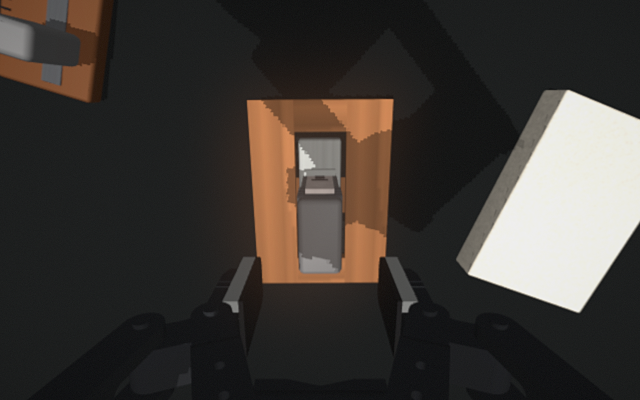

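Call:
arm_command(commands=[-0.3,0.5,0,0,0,0,0,0.8,0,0,0,-1,0,0.8,0,0,0,-1,0,0.3,0,0,0,-1,0,0,0,0,0,-1])

```text
time_s: 17.6
tool_pos: [0.5103, -0.2177, 0.1279]
eef_rot: [0.706, -0.205, 0.676, -0.04]
contact_force: [-1.1, -0.8, -0.7]
grip_width: 0.0499
```

Call:
arm_command(commands=[0,0,0,0,0,-1,0,0,0,0,0,-1,0,0,0,0,0,-1,0,0,0,0,0,0])

```text
time_s: 17.93
tool_pos: [0.5093, -0.2171, 0.1255]
eef_rot: [0.693, -0.293, 0.646, -0.13]
contact_force: [-1.2, -0.2, 0.0]
grip_width: 0.0503
```

```bash
python3 - <<'E'
from h import *
vision.camera("wrist");c=vision.camera("wrist"); cv2.imwrite("pics/w19.png",c["image"])
goto([.5292,-.2904,.0395],13.56)
print(proj(c,[[.529-.03*.24,-.29+.03*.97,.08]]),arm.sense()["joints"])
E
```

```text
t 18.03 tcp [ 0.5113 -0.2188  0.1273] shift units(30mm) [ 3.8067 -0.3431  0.0194] turn units(5deg) [ 0.0309 -0.0114  6.9768] F [ 0.1368 -0.3335  0.9518] w 0.05 q6 0.24
[[321.316  218.0518]] [-0.0679  0.2772  1.9968 -0.8144  0.8484  0.2425]
```

View pics/w19.png

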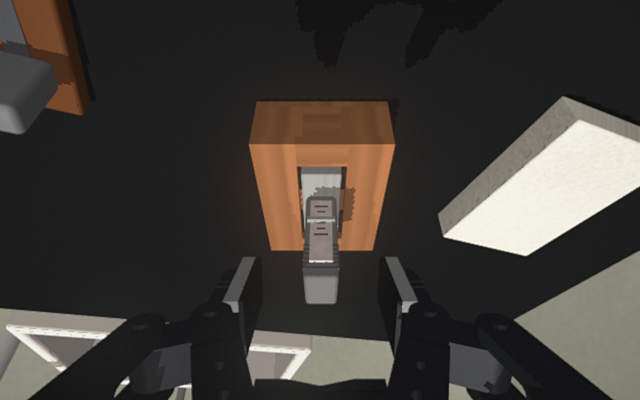

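```bash
python3 - <<'E'
from h import *
i=cv2.imread("pics/w19.png"); crop(i,290,160,355,275,5,"w19c.png")
E
```

```text
(no output)
```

View pics/w19c.png

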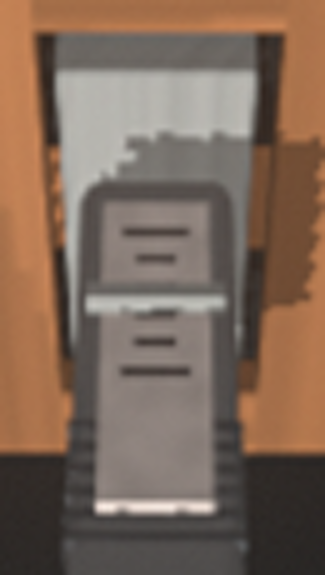

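Call:
arm_command(commands=[-0.5,0.3,0,0,0,1,-0.5,0.3,0,0,0,1,0,0.2,0,0,0,1,0,0,0,0,0,1,0,0,0,0,0,1])

```text
time_s: 18.45
tool_pos: [0.5045, -0.1846, 0.143]
eef_rot: [0.709, -0.143, 0.691, 0.024]
contact_force: [-0.8, -0.9, -0.2]
grip_width: 0.0498
```

Call:
arm_command(commands=[0,0,0,0,0,1,0,0,0,0,0,0.98,0,0,0,0,0,0])

```text
time_s: 18.7
tool_pos: [0.5053, -0.1886, 0.1423]
eef_rot: [0.704, -0.082, 0.7, 0.082]
contact_force: [-0.1, -0.4, -0.2]
grip_width: 0.05
```

```bash
python3 - <<'E'
from h import *
goto([.511,.235,.17],-2.4)
E
```

```text
t 18.7 tcp [ 0.5053 -0.1886  0.1423] shift units(30mm) [-0.9264 13.6951  3.4358] turn units(5deg) [3.1375 0.0609 0.0084] F [-0.1111 -0.4373 -0.1938] w 0.05 q6 -0.61
```

Call:
arm_command(commands=[-0.5,0.7,0.2,1,0,0,-0.5,0.8,0.2,1,0,0,0,0.95,0.1,1,0,0,0,0.95,0,0.14,0.06,0,0,0.95,0,0,0,0])

```text
time_s: 19.12
tool_pos: [0.5098, -0.0514, 0.1716]
eef_rot: [0.706, 0.013, 0.708, -0.014]
contact_force: [-0.1, -0.7, -0.5]
grip_width: 0.0501
```

Call:
arm_command(commands=[0,0.95,0,0,0,0,0,0.95,0,0,0,0,0,0.95,0,0,0,0,0,0.95,0,0,0,0,0,0.95,0,0,0,0])

```text
time_s: 19.53
tool_pos: [0.5149, 0.0915, 0.1711]
eef_rot: [0.706, 0.013, 0.708, -0.014]
contact_force: [-0.2, -0.3, 0.1]
grip_width: 0.0496
```

Call:
arm_command(commands=[0,0.95,0,0,0,0,0,0.95,0,0,0,0,0,0.95,0,0,0,0,0,0.8,0,0,0,0,0,0.5,0,0,0,0])

```text
time_s: 19.95
tool_pos: [0.5195, 0.2169, 0.1707]
eef_rot: [0.706, 0.013, 0.708, -0.013]
contact_force: [0.9, -0.1, 0.2]
grip_width: 0.0496
```

```bash
python3 - <<'E'
from h import *
vision.camera("wrist");c=vision.camera("wrist"); cv2.imwrite("pics/w20.png",c["image"])
goto([.511,.235,.17],-2.4)
E
```

```text
t 20.05 tcp [0.5196 0.2164 0.1704] shift units(30mm) [ 0.0146  0.6106 -0.3067] turn units(5deg) [ 0.0831 -0.0421  0.0085] F [ 0.9745 -0.5812 -0.486 ] w 0.0497 q6 0.41
```

View pics/w20.png

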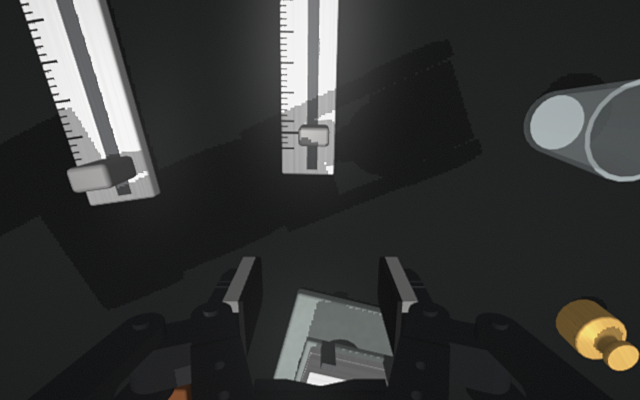

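```bash
python3 - <<'E'
from h import *
i=cv2.imread("pics/w20.png"); crop(i,265,90,355,185,6,"w20c.png")
E
```

```text
(no output)
```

View pics/w20c.png

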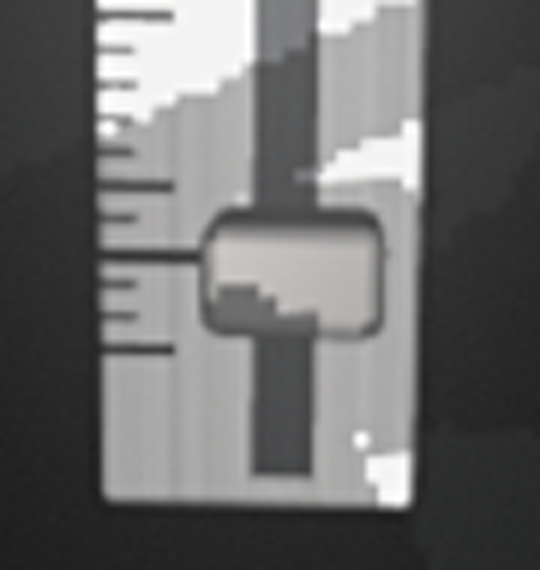

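```bash
python3 - <<'E'
from h import *
c=vision.camera("wrist")
f=lambda a,b:(265+a/6,90+b/6)
P=[onplane(c,f(*u),.049) for u in ((207,225),(380,225),(378,335),(210,335))]; print(np.array(P)[:,:2],np.mean(P,0))
a=onplane(c,f(135,349),.012);b=onplane(c,f(135,186),.012);m=onplane(c,f(150,256),.012)
print("ticks",a,b,np.linalg.norm(b-a),"marker",np.linalg.norm(m-a)); e=b-a; print("yaw",np.degrees(np.arctan2(-e[0],e[1])))
L=[onplane(c,f(*u),.012) for u in ((103,503),(412,507))]; print(L,np.linalg.norm(L[0]-L[1]))
p=np.mean(P,0); goto([p[0],p[1],.06],-2.4)
E
```

```text
[[0.5039 0.2653]
 [0.5277 0.2645]
 [0.527  0.2495]
 [0.5036 0.2503]] [0.5155 0.2574 0.049 ]
ticks [0.4894 0.2435 0.012 ] [0.4909 0.2684 0.012 ] 0.024970184693251886 marker 0.014628373713923348
yaw -3.447391597872051
[array([0.4828, 0.2191, 0.012 ]), array([0.5322, 0.2168, 0.012 ])] 0.04950651076877577
t 20.1 tcp [0.5194 0.2149 0.1703] shift units(30mm) [ 3.6746  1.4205 -0.1631] turn units(5deg) [ 0.071  -0.0483  0.0223] F [-0.2317  0.0097  0.0865] w 0.0497 q6 0.41
```

Call:
arm_command(commands=[0,0.5,-0.1,0.1,-0.04,0.02,0.3,0.6,-0.06,0,0,0,0.7,0.32,0,0,0,0,0.8,0,0,0,0,0,0.8,0,0,0,0,0], fingers=58)

```text
time_s: 20.52
tool_pos: [0.5169, 0.2564, 0.092]
eef_rot: [0.707, 0.017, 0.707, -0.016]
contact_force: [1.0, 0.1, -1.0]
grip_width: 0.0581
```

Call:
arm_command(commands=[0.7,0,0,0,0,0,0.4,0,0,0,0,0,0,0,0,0,0,0,0,0,0,0,0,0])

```text
time_s: 20.85
tool_pos: [0.5164, 0.2559, 0.0591]
eef_rot: [0.706, 0.017, 0.708, -0.017]
contact_force: [0.5, 0.1, -0.3]
grip_width: 0.0582
```

```bash
python3 - <<'E'
from h import *
c=vision.camera("wrist"); cv2.imwrite("pics/w21.png",c["image"])
goto([.5155,.2575,-.013],-2.8)
E
```

```text
t 20.9 tcp [0.517  0.2565 0.06  ] shift units(30mm) [ 2.4321  0.0302 -0.0529] turn units(5deg) [ 0.0186 -0.0011 -0.0033] F [ 0.5689 -0.7313  1.1982] w 0.0582 q6 0.49
```

View pics/w21.png

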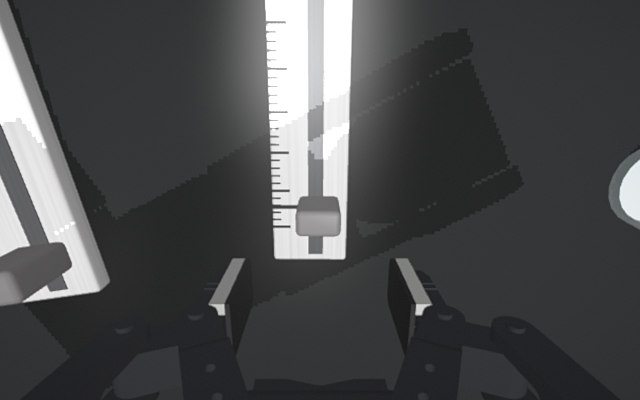

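Call:
arm_command(commands=[0.5,0.03,-0.05,0.02,0,0,0.6,0,0,0,0,0,0.4,0,0,0,0,0,0.2,0,0,0,0,0,0,0,0,0,0,0])

```text
time_s: 21.32
tool_pos: [0.5148, 0.2578, 0.0081]
eef_rot: [0.706, 0.017, 0.707, -0.017]
contact_force: [-0.7, 0.2, -0.0]
grip_width: 0.0579
```

Call:
arm_command(commands=[0.2,0,0,0,0,0,0.2,0,0,0,0,0,0.1,0,0,0,0,0,0,0,0,0,0,0])

```text
time_s: 21.65
tool_pos: [0.5145, 0.2581, -0.0073]
eef_rot: [0.706, 0.017, 0.708, -0.017]
contact_force: [0.4, 0.5, -0.4]
grip_width: 0.0581
```

```bash
python3 - <<'E'
from h import *
c=vision.camera("wrist"); cv2.imwrite("pics/w22.png",c["image"])
goto([.5155,.2575,-.013],-2.8)
E
```

```text
t 21.7 tcp [ 0.5147  0.2582 -0.007 ] shift units(30mm) [ 0.1999 -0.0211  0.0287] turn units(5deg) [ 0.0118 -0.017   0.0029] F [-0.6076 -0.294  -0.7709] w 0.058 q6 0.49
```

View pics/w22.png

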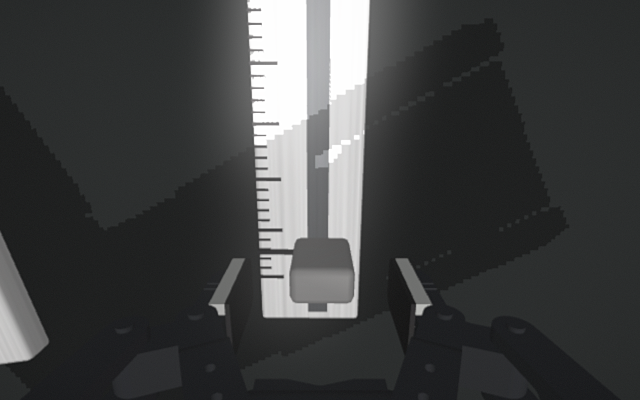

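Call:
arm_command(commands=[0.15,0,0.03,0,0,0,0,0,0,0,0,0,0,0,0,0,0,0,0,0,0,0,0,0,0,0,0,0,0,0], fingers=0, newtons=30)

```text
time_s: 22.12
tool_pos: [0.5153, 0.2581, -0.0114]
eef_rot: [0.706, 0.017, 0.708, -0.017]
contact_force: [-1.9, 0.5, -0.0]
grip_width: 0.0251
```

```bash
python3 - <<'E'
from h import *
c=vision.camera("wrist"); cv2.imwrite("pics/w23.png",c["image"])
goto([.5155,.2575,-.013],-2.8)
E
```

```text
t 22.17 tcp [ 0.5153  0.2581 -0.0114] shift units(30mm) [ 0.0526 -0.021   0.0088] turn units(5deg) [ 0.0106 -0.0214  0.0029] F [-1.7732 -0.1313 -0.0285] w 0.0255 q6 0.49
```

View pics/w23.png

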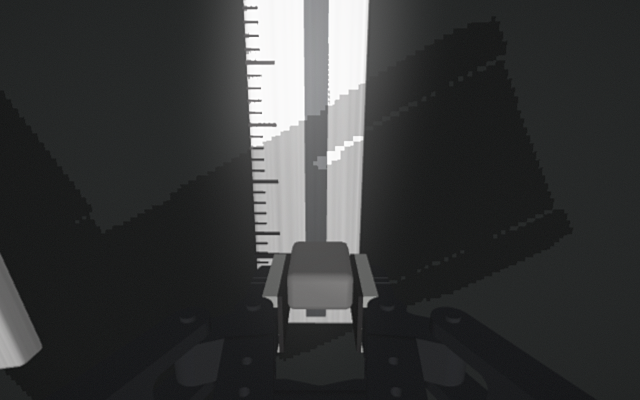

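Call:
arm_command(commands=[0,0.3,0,0,0,0,0,0.4,0,0,0,0,0,0.4,0,0,0,0,0,0.3,0,0,0,0,0,0.13,0,0,0,0])

```text
time_s: 22.58
tool_pos: [0.5178, 0.3061, -0.0114]
eef_rot: [0.707, 0.017, 0.707, -0.016]
contact_force: [-0.7, -3.0, 0.5]
grip_width: 0.0252
```

Call:
arm_command(commands=[0,0,0,0,0,0,0,0,0,0,0,0])

```text
time_s: 22.75
tool_pos: [0.5178, 0.3055, -0.0114]
eef_rot: [0.707, 0.017, 0.707, -0.016]
contact_force: [-1.3, 1.2, -1.0]
grip_width: 0.0259
```

```bash
python3 - <<'E'
from h import *
c=vision.camera("wrist"); cv2.imwrite("pics/w24.png",c["image"])
goto([.5155,.2575,-.013],-2.8)
E
```

```text
t 22.8 tcp [ 0.5178  0.3051 -0.0114] shift units(30mm) [ 0.0506 -1.5871  0.0003] turn units(5deg) [ 0.0116 -0.0125 -0.0142] F [-1.8518  1.7824  0.327 ] w 0.0256 q6 0.56
```

View pics/w24.png

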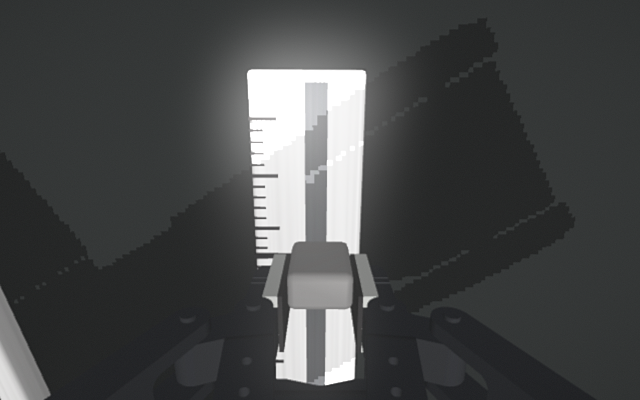

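Call:
arm_command(commands=[0,0,0,0,0,0,0,0,0,0,0,0,0,0,0,0,0,0,0,0,0,0,0,0], fingers=58)

```text
time_s: 23.13
tool_pos: [0.5183, 0.3038, -0.0112]
eef_rot: [0.707, 0.017, 0.707, -0.017]
contact_force: [-0.3, -0.6, 0.7]
grip_width: 0.0582
```

Call:
arm_command(commands=[-0.3,0,0,0,0,0,-0.5,0,0,0,0,0,-0.7,0,0,0,0,0,-0.8,0,0,0,0,0,-0.8,0,0,0,0,0])

```text
time_s: 23.55
tool_pos: [0.5179, 0.3038, 0.0831]
eef_rot: [0.706, 0.017, 0.707, -0.017]
contact_force: [-0.4, 0.1, 1.5]
grip_width: 0.0579
```

Call:
arm_command(commands=[-0.8,0,0,0,0,0,-0.8,-0.5,0,0,0,0,-0.5,-0.5,0,0,0,0,-0.2,-0.2,0,0,0,0,0,0,0,0,0,0])

```text
time_s: 23.97
tool_pos: [0.5172, 0.2674, 0.1529]
eef_rot: [0.708, 0.018, 0.706, -0.017]
contact_force: [0.7, 0.2, 0.2]
grip_width: 0.0575
```

```bash
python3 - <<'E'
from h import *
vision.camera("wrist");c=vision.camera("wrist"); cv2.imwrite("pics/w25.png",c["image"]); crop(c["image"],255,30,355,180,5,"w25c.png")
c=vision.camera("top"); cv2.imwrite("pics/t25.png",c["image"])
goto([.5155,.2575,-.013],-2.8)
E
```

```text
t 24.12 tcp [0.5157 0.2682 0.1496] shift units(30mm) [ 5.419  -0.3527  0.0254] turn units(5deg) [ 0.0097 -0.0335  0.0066] F [-0.426  -0.3176  0.0732] w 0.0581 q6 0.51
```

View pics/w25.png

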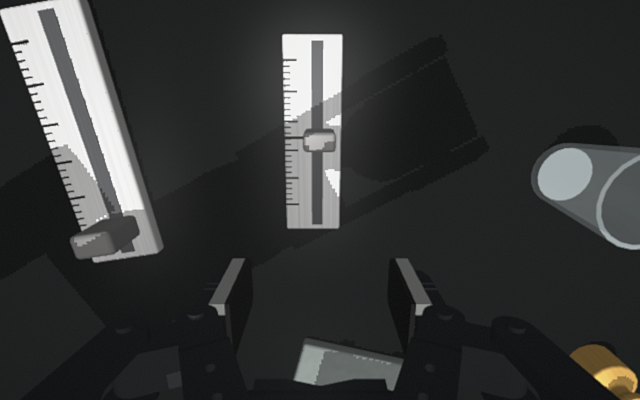

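View pics/w25c.png

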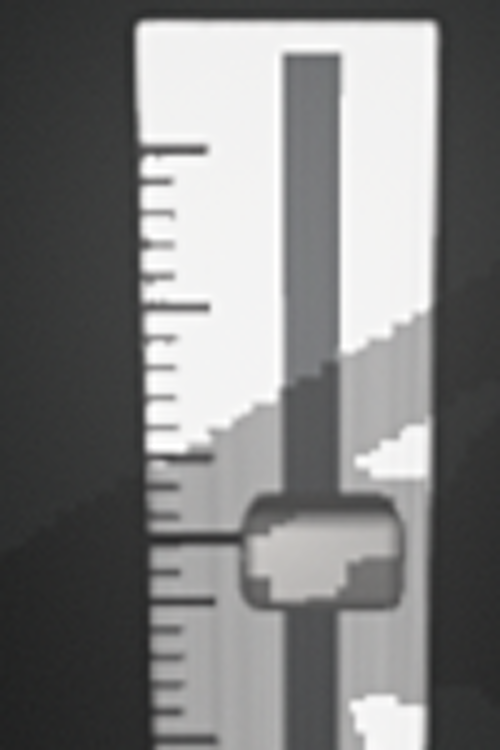

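View pics/t25.png

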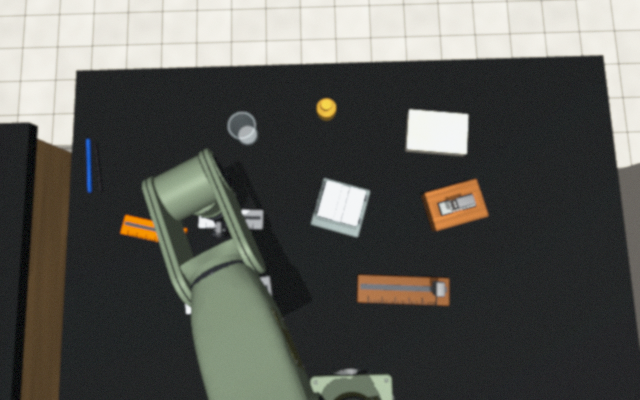

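```bash
python3 - <<'E'
from h import *
c=vision.camera("top"); crop(c["image"],410,165,500,240,7,"t26.png")
print(arm.close_job())
E
```

```text
the job is handed in; nothing more can be done
None
```

View pics/t26.png

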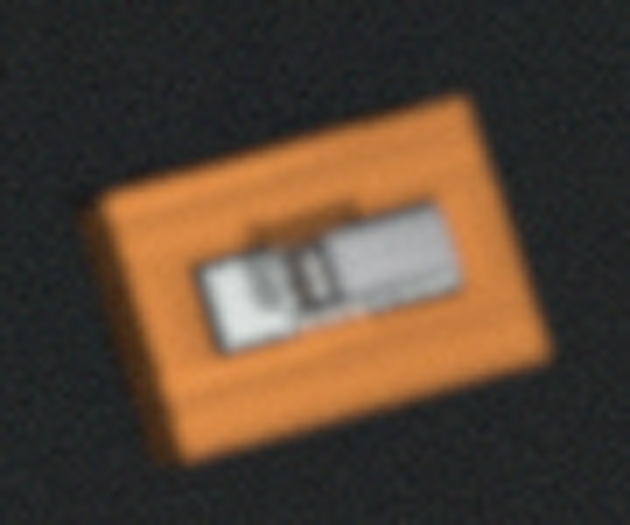

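I handed the job in at about 24 s with every step done; no verdict was reported.

- **Measuring:** I set the gauge across the groove and pressed it with about 19 N for roughly 1.4 s. It stopped firmly at one height, and the tool stayed upright to within about 0.1°.
- **Return to tray:** The gauge went back to the height and place it was taken from, within about 1 mm. The last pictures show it upright in its recess.
- **Reading:** On the gauge's scale the pointer shows the probe pushed in about 13.7 mm, give or take 1 mm, so the groove is about 12.3 mm deep.
- **Marker:** I slid the small white recorder's marker to 61 mm, read against its ticks. That suits any probe value from 12 to 16 mm.
- **Bystanders:** The notebooks, beaker and brass weight stand where they were in the top picture.

Some checks disagreed:

- **Finger tips:** All three cameras put the finger tips about 38 mm behind the reported TCP. I trusted the pictures and lowered in steps, watching the force.
- **Side camera:** Its positions were about 6 mm off from the top camera's, so I measured the final positions with the wrist camera.
- **Groove depth:** An early look at the groove wall suggested only about 8 mm. It spanned only about four pixels, so I went by the scale instead.

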